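# Pack out the gap beside the controller module

### The arm

A 6-joint arm with a two-finger parallel gripper is mounted at the origin on the work surface. World frame = base frame: x ahead of the robot, y to its left, z up, the work surface at z = 0. Lengths are in m, angles in rad, forces in N, time in s.
With the tool pointing down it reaches from about 0.225 to 0.875 m from the base axis. Payload 3.4 kg.
Tool frame: the origin (TCP) lies midway between the tips of the shut fingers; the grasp point (between the pads) lies 19 mm behind it; x points along the fingers, z is the direction in which the jaws open and shut, and the axes are right-handed (so a half turn about x gives the same grasp; the last joint's range is limited). The gripper opens to 85 mm and grips with 20 to 120 N. Pads are 22 mm wide; open, the fingers measure 114 mm over their backs; the gripper's body (76 mm by 85 mm) begins 54 mm behind the grasp point. The pads swing forward as they close: fully open they stand 13 mm farther back than shut.
Start: joints at [1.221, 0.276, 1.505, -0, 1.361, -0.121], TCP at [0.13, 0.56, 0.193] pointing down, gripper open.
Joint ranges: [-2.89, 2.89], [-0.75, 2.08], [0.22, 2.7], [-1.18, 4.32], [0.11, 2.71], [-2.7, 2.7]. Speed limits (rad/s): [2.57, 2.57, 3.14, 3.14, 3.14, 3.14].

### API

Orientations are given as a unit quaternion [w, x, y, z].
In Python, from rig import manip, eyes gives the robot as it stands. The module is installed in compiled form; this text tells all that it offers.
- The arm moves only by the shell command python3 -m crank 'ROWS' [FORCE]. ROWS is JSON, a list of rows, each a list of 7 numbers: the shift along the tool's x, y, z in cm, then the turn, a rotation vector about the tool's x, y, z in degrees, then the finger opening in cm, from 0 to 8.54. A call has 1 to 5 rows; each row is the pose to reach, as a shift and turn from the pose commanded when the call began, along the tool's axes at that moment; what a row does not reach only later rows make up. A row lasts 1/8 s, in which the tool goes at most 62.5 mm and 10.7 degrees, less where a joint would pass 70% of its speed; a pose out of reach is approached as far as the arm can. A call with a gripper value outside its range is refused whole. The fingers move at their own pace and stop on an object; FORCE is the grip in N (left out, the last holds). Time passes only in rows, so rows that repeat a pose let the fingers close. It gives the time, the measured TCP pose, the force and the opening at its end, in the units of the state.
- manip.get_state(): the state, without advancing time (a new reading comes with each control period).
- eyes.get_image(name): name is "scene" or "top" or "wrist"; returns a dict with "color" (480x640x3 uint8, blue, green, red), "z_map" (480x640 float32, m along the optical axis (not along the pixel's ray), 0 where there is no reading), "vertical_fov" (degrees; the focal length in pixels is half the picture's height over the tangent of half this angle, whatever the lens; pixels are square), "cx", "cy" (the principal point, pixels), "eye" and "attitude" of the camera in the world. Camera axes: x right, y up, looking along -z (the intrinsics and any distortion apply to the point x, -y, -z); pixel columns grow to the right and rows downward; lengths in m; the calibration is good to about 2 mm. The wrist camera is an equidistant fisheye: a pixel r from the principal point sees the ray r / f radians off the axis. A picture is of the moment at which its call begins.
- manip.sign_off(): hands the job in, once; it reports no verdict.
The state is a dict: "clock": time; "qpos": joint angles; "qd": joint speeds; "effort": joint torques, N m; "position": TCP position; "ee_rot": TCP orientation; "contact_force": force on the tool from outside, world axes, zero at the start; "moment": the same for the moment, N m; "width": finger opening in m.
Only numpy, scipy, OpenCV 4.12 (cv2) and the standard library are available. Lean on these libraries where they do the work, as an engineer would, in place of code of your own. Each camera call takes 0.05 s, during which the arm holds its last target.

### The job

The controller module in the assembly fixture must not shift, so take up the gap between it and the grey end stop: stand blue spacer plates upright in the gap, one at a time and square to the stop, each resting right down on the fixture's base, until it is snug and another would not go in. The thick orange plate is not for this job; leave the spare blue plate standing where it is.

Things in the scene. Friction and masses are not known exactly. Their poses are not given: they have to be found in the camera images.
- fixture: Fixed to the desk: aluminium base 84 (x) by 190 (y) by 6 mm. On it along y: grey end stop -92 to -70 mm, open gap -70 to -22, black module with green board -22 to 68, second grey stop. Stop and module: 40 and 44 wide in x, tops 40 mm above the desk (board parts 50), bevelled 5 mm at the gap. Two blue spacers, length along x, fit with 4 mm to spare (centres y = -34 and -58). Origin: centre of underside, z up
- blue_a: Blue painted metal spacer plate standing on edge on the desk: 56 mm long (its x axis), 22 thick (y), 50 tall, 0.10 to 0.15 kg; long edges bevelled 5 mm, top and bottom. Origin: centre of underside, z up. Gripped from above by its two end faces (56 mm apart), it fits past the narrower stop and module. One of three alike; any will do.
- blue_b: Blue painted metal spacer plate standing on edge on the desk: 56 mm long (its x axis), 22 thick (y), 50 tall, 0.10 to 0.15 kg; long edges bevelled 5 mm, top and bottom. Origin: centre of underside, z up. Gripped from above by its two end faces (56 mm apart), it fits past the narrower stop and module. One of three alike; any will do.
- blue_c: Blue painted metal spacer plate standing on edge on the desk: 56 mm long (its x axis), 22 thick (y), 50 tall, 0.10 to 0.15 kg; long edges bevelled 5 mm, top and bottom. Origin: centre of underside, z up. Gripped from above by its two end faces (56 mm apart), it fits past the narrower stop and module. One of three alike; any will do.
Mind the look-alikes: they are no part of the job. What is shaped like the blue_c but pink is not meant.

How it is judged:
On the way, in this order (a step that is already met when the one before it is completed fails the run):
1. a first blue spacer stands in the gap, down on the base (((x of blue_a in the frame of fixture between -0.015 and 0.015 m and y of blue_a in the frame of fixture between -0.063 and -0.029 m and z of blue_a in the frame of fixture below 0.012 m and angle between blue_a's own z axis and vertical below 0.18 rad and angle between the x axis of blue_a and the x axis of fixture, either way round below 0.18 rad) or (x of blue_b in the frame of fixture between -0.015 and 0.015 m and y of blue_b in the frame of fixture between -0.063 and -0.029 m and z of blue_b in the frame of fixture below 0.012 m and angle between blue_b's own z axis and vertical below 0.18 rad and angle between the x axis of blue_b and the x axis of fixture, either way round below 0.18 rad) or (x of blue_c in the frame of fixture between -0.015 and 0.015 m and y of blue_c in the frame of fixture between -0.063 and -0.029 m and z of blue_c in the frame of fixture below 0.012 m and angle between blue_c's own z axis and vertical below 0.18 rad and angle between the x axis of blue_c and the x axis of fixture, either way round below 0.18 rad))), for 0.2 s.
2. a second blue spacer stands beside it in the gap, down on the base ((((x of blue_a in the frame of fixture between -0.015 and 0.015 m and y of blue_a in the frame of fixture between -0.063 and -0.029 m and z of blue_a in the frame of fixture below 0.012 m and angle between blue_a's own z axis and vertical below 0.18 rad and angle between the x axis of blue_a and the x axis of fixture, either way round below 0.18 rad) and (x of blue_b in the frame of fixture between -0.015 and 0.015 m and y of blue_b in the frame of fixture between -0.063 and -0.029 m and z of blue_b in the frame of fixture below 0.012 m and angle between blue_b's own z axis and vertical below 0.18 rad and angle between the x axis of blue_b and the x axis of fixture, either way round below 0.18 rad)) or ((x of blue_a in the frame of fixture between -0.015 and 0.015 m and y of blue_a in the frame of fixture between -0.063 and -0.029 m and z of blue_a in the frame of fixture below 0.012 m and angle between blue_a's own z axis and vertical below 0.18 rad and angle between the x axis of blue_a and the x axis of fixture, either way round below 0.18 rad) and (x of blue_c in the frame of fixture between -0.015 and 0.015 m and y of blue_c in the frame of fixture between -0.063 and -0.029 m and z of blue_c in the frame of fixture below 0.012 m and angle between blue_c's own z axis and vertical below 0.18 rad and angle between the x axis of blue_c and the x axis of fixture, either way round below 0.18 rad)) or ((x of blue_b in the frame of fixture between -0.015 and 0.015 m and y of blue_b in the frame of fixture between -0.063 and -0.029 m and z of blue_b in the frame of fixture below 0.012 m and angle between blue_b's own z axis and vertical below 0.18 rad and angle between the x axis of blue_b and the x axis of fixture, either way round below 0.18 rad) and (x of blue_c in the frame of fixture between -0.015 and 0.015 m and y of blue_c in the frame of fixture between -0.063 and -0.029 m and z of blue_c in the frame of fixture below 0.012 m and angle between blue_c's own z axis and vertical below 0.18 rad and angle between the x axis of blue_c and the x axis of fixture, either way round below 0.18 rad)))), for 0.2 s.
At the end, for the whole second after the job is handed in: Two blue spacers stand at rest side by side in the gap: within 6 mm of the base plate, within 15 mm of centre along the open direction, upright and square within 10 degrees. The third blue spacer stands upright within 30 mm of its start ((((x of blue_a in the frame of fixture between -0.015 and 0.015 m and y of blue_a in the frame of fixture between -0.063 and -0.029 m and z of blue_a in the frame of fixture below 0.012 m and angle between blue_a's own z axis and vertical below 0.18 rad and angle between the x axis of blue_a and the x axis of fixture, either way round below 0.18 rad) and (x of blue_b in the frame of fixture between -0.015 and 0.015 m and y of blue_b in the frame of fixture between -0.063 and -0.029 m and z of blue_b in the frame of fixture below 0.012 m and angle between blue_b's own z axis and vertical below 0.18 rad and angle between the x axis of blue_b and the x axis of fixture, either way round below 0.18 rad) and linear speed of each of blue_a, blue_b below 0.02 m/s and distance of blue_c from where it was at the start of the episode below 0.03 m and angle between blue_c's own z axis and vertical below 0.18 rad) or ((x of blue_a in the frame of fixture between -0.015 and 0.015 m and y of blue_a in the frame of fixture between -0.063 and -0.029 m and z of blue_a in the frame of fixture below 0.012 m and angle between blue_a's own z axis and vertical below 0.18 rad and angle between the x axis of blue_a and the x axis of fixture, either way round below 0.18 rad) and (x of blue_c in the frame of fixture between -0.015 and 0.015 m and y of blue_c in the frame of fixture between -0.063 and -0.029 m and z of blue_c in the frame of fixture below 0.012 m and angle between blue_c's own z axis and vertical below 0.18 rad and angle between the x axis of blue_c and the x axis of fixture, either way round below 0.18 rad) and linear speed of each of blue_a, blue_c below 0.02 m/s and distance of blue_b from where it was at the start of the episode below 0.03 m and angle between blue_b's own z axis and vertical below 0.18 rad) or ((x of blue_b in the frame of fixture between -0.015 and 0.015 m and y of blue_b in the frame of fixture between -0.063 and -0.029 m and z of blue_b in the frame of fixture below 0.012 m and angle between blue_b's own z axis and vertical below 0.18 rad and angle between the x axis of blue_b and the x axis of fixture, either way round below 0.18 rad) and (x of blue_c in the frame of fixture between -0.015 and 0.015 m and y of blue_c in the frame of fixture between -0.063 and -0.029 m and z of blue_c in the frame of fixture below 0.012 m and angle between blue_c's own z axis and vertical below 0.18 rad and angle between the x axis of blue_c and the x axis of fixture, either way round below 0.18 rad) and linear speed of each of blue_b, blue_c below 0.02 m/s and distance of blue_a from where it was at the start of the episode below 0.03 m and angle between blue_a's own z axis and vertical below 0.18 rad))); the robot touches nothing.
It also fails if it takes over 58 s, if anything falls off the work surface, if the arm or the gripper's body presses on something with over 40 N, if the wrist force passes 120 N, or if a joint passes its speed limit or range.

## Working session

There is one attempt and no reset: what is moved stays moved. The work goes in short steps, Python scripts to look and compute and a shell command to move; the robot and the scene stay as the last step left them, time stands still between calls to the robot, and variables do not carry over. Pictures are saved under pics/ and viewed, and the job is handed in when it is done.

```bash
mkdir -p pics; cat > h.py <<'E'
import numpy as np, cv2
from rig import manip, eyes
from scipy.spatial.transform import Rotation as R
def rot(q): return R.from_quat([q[1],q[2],q[3],q[0]]).as_matrix()
def att(a):
    a=np.array(a,float)
    return a if a.shape==(3,3) else rot(a)
def pts(im):
    "world points for each pixel of a pinhole depth image"
    z=im["z_map"];h,w=z.shape;f=h/2/np.tan(np.radians(im["vertical_fov"])/2)
    v,u=np.mgrid[:h,:w]
    P=np.stack([(u-im["cx"])/f*z,-(v-im["cy"])/f*z,-z],-1)
    return P@att(im["attitude"]).T+np.array(im["eye"])
E
python3 - <<'E'
from h import *
print(manip.get_state())
for n in ["scene","top","wrist"]:
    im=eyes.get_image(n); cv2.imwrite(f"pics/{n}0.png",im["color"]); np.save(f"{n}0.npy",im,allow_pickle=True)
    print(n,{k:v for k,v in im.items() if k not in("color","z_map")})
E
```

```text
{'clock': 0.0, 'qpos': array([ 1.22099186e+00,  2.76617822e-01,  1.50617303e+00,  1.31004192e-05,
        1.36067388e+00, -1.20997708e-01]), 'qd': array([-0.00052907, -0.00048185,  0.00125069, -0.00025879,  0.00213708,
       -0.00049437]), 'effort': array([ 4.34817230e-04, -4.16778123e+01, -2.45808452e+01,  2.92765990e-04,
        1.09553779e-02,  7.11799899e-07]), 'position': array([0.13020761, 0.55943821, 0.19161086]), 'ee_rot': array([ 0.55324225, -0.43999568,  0.55437552,  0.4393115 ]), 'contact_force': array([ 0.34329215, -0.7198306 , -0.21855436]), 'moment': array([ 0.00056378,  0.03510324, -0.01740227]), 'width': 0.08551102576373089}
scene {'vertical_fov': 44.08254431312454, 'cx': 317.6567026445172, 'cy': 240.02379566202603, 'eye': array([0.95145764, 0.15994902, 0.64709803]), 'attitude': array([0.50914434, 0.18467044, 0.27631761, 0.79392534])}
top {'vertical_fov': 47.12943400577754, 'cx': 319.9805916774156, 'cy': 230.3521818822616, 'eye': array([ 0.36333309, -0.05575573,  0.88324306]), 'attitude': array([-0.69741389, -0.05077467,  0.05305821,  0.71289595])}
wrist {'vertical_fov': 65.70646984690485, 'cx': 322.5260558825622, 'cy': 236.92176643252682, 'eye': array([0.05894798, 0.57523908, 0.37351878]), 'attitude': array([ 0.77484015, -0.11475826, -0.08972343,  0.6151447 ])}
```

View pics/scene0.png

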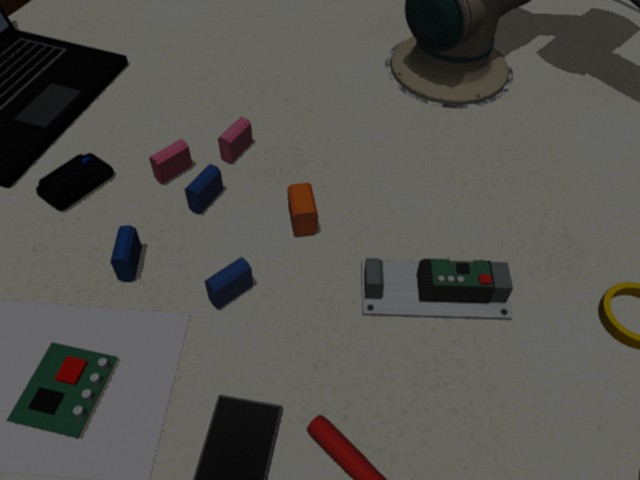

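View pics/top0.png

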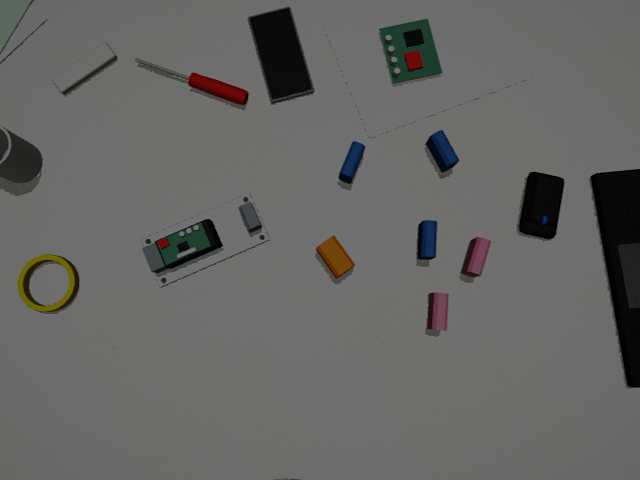

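View pics/wrist0.png

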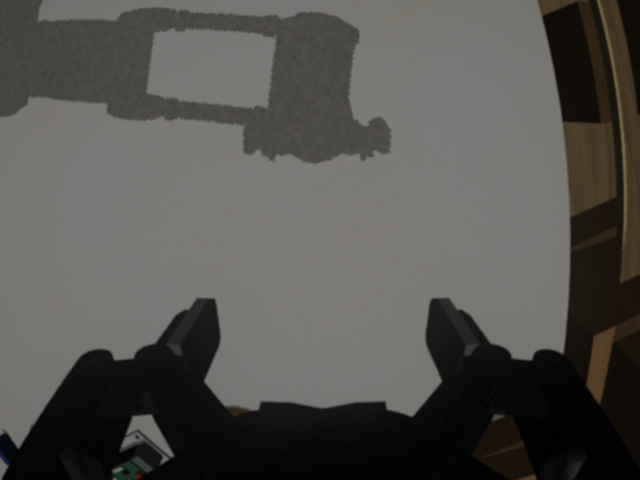

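The scene view shows three blue plates (about 205,190; 126,252; 229,282), two pink plates, the orange one (303,208) and the fixture (437,288). The top view has the blues at (351,162), (442,150) and (428,240), and the fixture around (205,240) with its gap near (230,225). The wrist view shows only desk and fingers. Next I measure from the depth.

```bash
cat > meas.py <<'E'
from h import *
import sys
def measure(n,im):
    P=pts(im); hsv=cv2.cvtColor(im["color"],cv2.COLOR_BGR2HSV); H,S,V=cv2.split(hsv)
    print("==",n,"desk z",np.median(P[...,2][im["z_map"]>0]))
    for name,m in dict(blue=(H>98)&(H<128)&(S>120)&(V>40),orange=(H>5)&(H<22)&(S>150)&(V>60)).items():
        k,l,st,c=cv2.connectedComponentsWithStats(m.astype(np.uint8))
        for i in range(1,k):
            if st[i,4]<120: continue
            q=P[(l==i)&(im["z_map"]>0)]
            t=np.percentile(q[:,2],97)
            top=q[(q[:,2]>t-.012)]
            (cx,cy),wh,a=cv2.minAreaRect((top[:,:2]*1000).astype(np.float32))
            if wh[0]<wh[1]: a+=90; wh=wh[::-1]
            print(name,c[i].round(),st[i,4],"ztop %.4f"%t,"ctr %.1f %.1f"%(cx,cy),"size %.1f %.1f"%tuple(wh),"long ang %.1f"%a)
if __name__=="__main__":
    for n in["scene","top"]: measure(n,np.load(n+"0.npy",allow_pickle=True).item())
E
python3 meas.py
python3 - <<'E'
from h import *
im=np.load("top0.npy",allow_pickle=True).item();P=pts(im)
# fixture height map crop
z=P[...,2]; crop=(slice(180,300),slice(120,290))
a=np.clip(z[crop]/0.06,0,1)*255
o=np.hstack([cv2.resize(im["color"][crop]*2,None,fx=2.3,fy=2.3),cv2.resize(cv2.cvtColor(a.astype(np.uint8),cv2.COLOR_GRAY2BGR),None,fx=2.3,fy=2.3)])
cv2.imwrite("pics/fix.png",o)
for n in ["top","scene"]:
    im=np.load(n+"0.npy",allow_pickle=True).item();P=pts(im);z=P[...,2]
    d=(np.hypot(*(P[...,:2]-P[240,205,:2] if n=="top" else P[...,:2]-np.load('c.npy')).transpose(2,0,1))<.14)&(im["z_map"]>0)
    if n=="top": np.save('c.npy',P[240,205,:2])
    print(n,np.histogram(z[d],np.arange(-.01,.06,.004)))
    m=d&(z>.003)
    k,l,st,c=cv2.connectedComponentsWithStats(m.astype(np.uint8));i=1+np.argmax(st[1:,4]);q=P[l==i]
    low=q[q[:,2]<.012];(c,wh,ang)=cv2.minAreaRect((low[:,:2]*1000).astype(np.float32));print("base",c,wh,ang)
E
```

```text
== scene desk z -0.0011359988209732053
blue [203. 179.] 401 ztop 0.0501 ctr 476.2 -225.9 size 55.7 19.4 long ang 175.4
blue [123. 243.] 528 ztop 0.0505 ctr 618.9 -258.5 size 56.4 20.8 long ang 26.0
blue [228. 274.] 613 ztop 0.0505 ctr 604.2 -112.0 size 55.5 20.3 long ang 155.6
orange [301. 199.] 729 ztop 0.0502 ctr 451.7 -83.3 size 58.3 33.4 long ang 34.4
== top desk z -0.0012705675753692525
blue [444. 148.] 461 ztop 0.0507 ctr 615.0 -258.5 size 56.2 21.6 long ang 24.6
blue [352. 159.] 469 ztop 0.0509 ctr 599.4 -112.8 size 55.5 20.6 long ang 155.9
blue [429. 239.] 504 ztop 0.0506 ctr 471.2 -226.7 size 56.1 22.4 long ang 174.7
orange [335. 256.] 811 ztop 0.0509 ctr 447.6 -81.8 size 55.5 34.0 long ang 33.8
top (array([   26,  5937, 11081,  2828,   663,    53,    54,    48,    46,
          57,    80,   524,  1375,   315,   160,     6,     0]), array([-0.01 , -0.006, -0.002,  0.002,  0.006,  0.01 ,  0.014,  0.018,
        0.022,  0.026,  0.03 ,  0.034,  0.038,  0.042,  0.046,  0.05 ,
        0.054,  0.058]))
base (482.8961486816406, 126.19799041748047) (84.50688171386719, 189.7235870361328) 22.70416259765625
scene (array([    1,  5901, 14753,  3327,   609,   208,   205,   217,   200,
         216,   257,   638,  1900,   355,   240,     1,     0]), array([-0.01 , -0.006, -0.002,  0.002,  0.006,  0.01 ,  0.014,  0.018,
        0.022,  0.026,  0.03 ,  0.034,  0.038,  0.042,  0.046,  0.05 ,
        0.054,  0.058]))
base (487.80682373046875, 125.0722885131836) (85.54721069335938, 190.22979736328125) 22.70134925842285
```

View pics/fix.png

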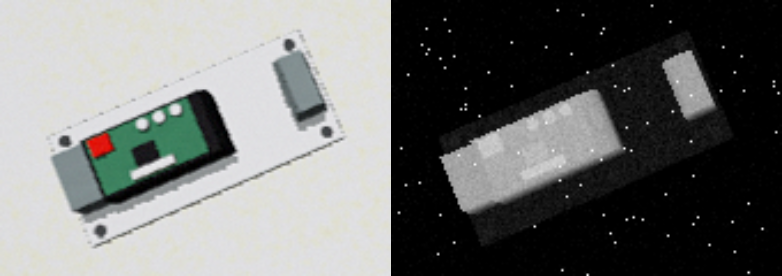

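```bash
cat > go.py <<'E'
from h import *
import sys
# usage: go.py x y z(mm, TCP) jawyaw(deg)
x,y,z,yaw=map(float,sys.argv[1:5])
s=manip.get_state(); M=rot(s["ee_rot"]); p=s["position"]
cur=np.degrees(np.arctan2(M[1,2],M[0,2]))
d=(yaw-cur+90)%180-90
if len(sys.argv)>5: d+=float(sys.argv[5])
t=np.radians(cur+d); zt=np.array([np.cos(t),np.sin(t),0]); xt=np.array([0,0,-1.]); T=np.stack([xt,np.cross(zt,xt),zt],1)
sh=M.T@(np.array([x,y,z])/1000-p)*100
rv=np.degrees(R.from_matrix(M.T@T).as_rotvec())
print("clock",round(s["clock"],2),"pos",(p*1000).round(1),"jawyaw",cur.round(2),"q6",s["qpos"][5].round(2),"width",(s["width"]*1000).round(1),"F",s["contact_force"].round(1))
print("shift cm",sh.round(2),"turn deg",rv.round(2))
E
python3 go.py 617 -258 150 25.3;python3 go.py 602 -112 150 155.7; python3 go.py 498 94 150 22.7
```

```text
Traceback (most recent call last):
  File "go.py", line 12, in <module>
    print("clock",round(s["clock"],2),"pos",(p*1000).round(1),"jawyaw",cur.round(2),"q6",s["qpos"][5].round(2),"width",(s["width"]*1000).round(1),"F",s["contact_force"].round(1))
                                                                                                                       ^^^^^^^^^^^^^^^^^^^^^^^
AttributeError: 'float' object has no attribute 'round'
Traceback (most recent call last):
  File "go.py", line 12, in <module>
    print("clock",round(s["clock"],2),"pos",(p*1000).round(1),"jawyaw",cur.round(2),"q6",s["qpos"][5].round(2),"width",(s["width"]*1000).round(1),"F",s["contact_force"].round(1))
                                                                                                                       ^^^^^^^^^^^^^^^^^^^^^^^
AttributeError: 'float' object has no attribute 'round'
Traceback (most recent call last):
  File "go.py", line 12, in <module>
    print("clock",round(s["clock"],2),"pos",(p*1000).round(1),"jawyaw",cur.round(2),"q6",s["qpos"][5].round(2),"width",(s["width"]*1000).round(1),"F",s["contact_force"].round(1))
                                                                                                                       ^^^^^^^^^^^^^^^^^^^^^^^
AttributeError: 'float' object has no attribute 'round'
```

```bash
sed -i 's/(s\["width"\]\*1000).round(1)/round(s["width"]*1000,1)/' go.py
python3 go.py 617 -258 150 25.3;python3 go.py 602 -112 150 155.7; python3 go.py 498 94 150 22.7
```

```text
clock 0.15 pos [130.3 559.6 191.9] jawyaw 76.89 q6 -0.12 width 85.1 F [0.8 0.3 0.1]
shift cm [  4.27 -65.95 -68.59] turn deg [ 5.159e+01 -8.000e-02  3.000e-02]
clock 0.15 pos [130.3 559.6 191.9] jawyaw 76.89 q6 -0.12 width 85.1 F [0.8 0.3 0.1]
shift cm [  4.25 -61.18 -54.71] turn deg [-7.881e+01 -6.000e-02 -6.000e-02]
clock 0.15 pos [130.3 559.6 191.9] jawyaw 76.89 q6 -0.12 width 85.1 F [0.8 0.3 0.1]
shift cm [  4.23 -46.38 -37.  ] turn deg [ 5.419e+01 -8.000e-02  3.000e-02]
```

```bash
python3 -m crank '[[0,-4.1,-4.3,10,0,0,8.5],[0,-8.2,-8.6,20,0,0,8.5],[0,-12.3,-12.9,26,0,0,8.5],[0,-16.4,-17.1,26,0,0,8.5],[0,-20.5,-21.4,26,0,0,8.5]]' 40; python3 go.py 617 -258 150 25.3
```

```text
clock: 0.78
position: [0.2822, 0.3035, 0.1925]
ee_rot: [0.639, -0.304, 0.638, 0.304]
contact_force: [1.2, 0.0, 0.6]
width: 0.085
clock 0.78 pos [282.2 303.5 192.5] jawyaw 50.93 q6 -0.24 width 85.0 F [1.2 0.  0.6]
shift cm [  4.26 -61.38 -22.49] turn deg [2.563e+01 3.000e-02 1.000e-02]
```

```bash
python3 -m crank '[[0,-5.6,-2,5,0,0,8.5],[0,-11.2,-4,10,0,0,8.5],[0,-16.8,-6,15,0,0,8.5],[0,-22.4,-8,20,0,0,8.5],[0,-28,-10,25.6,0,0,8.5]]'; python3 go.py 617 -258 150 25.3
```

```text
clock: 1.4
position: [0.4364, 0.0491, 0.1925]
ee_rot: [0.69, -0.153, 0.69, 0.154]
contact_force: [0.1, -0.1, 0.6]
width: 0.085
clock 1.4 pos [436.4  49.1 192.5] jawyaw 25.08 q6 -0.48 width 85.0 F [ 0.1 -0.1  0.6]
shift cm [  4.24 -35.47   3.34] turn deg [-0.22  0.04 -0.01]
```

```bash
python3 go.py 520 -258 150 25.3
```

```text
clock 1.4 pos [436.4  49.1 192.5] jawyaw 25.08 q6 -0.48 width 85.0 F [ 0.1 -0.1  0.6]
shift cm [  4.24 -31.36  -5.45] turn deg [-0.22  0.04 -0.01]
```

```bash
python3 -m crank '[[0.5,-6,0.6,0,0,0,8.5],[1,-12,1.2,0,0,0,8.5],[1.5,-18,1.8,0,0,0,8.5],[2,-24,2.4,0,0,0,8.5],[2.5,-30,2.8,0,0,0,8.5]]' && python3 go.py 617 -258 150 25.3
```

```text
clock: 2.02
position: [0.59, -0.2101, 0.1669]
ee_rot: [0.69, -0.154, 0.69, 0.155]
contact_force: [0.7, 0.5, 0.6]
width: 0.0846
clock 2.02 pos [ 590.  -210.1  166.9] jawyaw 25.27 q6 -0.89 width 84.6 F [0.7 0.5 0.6]
shift cm [ 1.69 -5.49  0.4 ] turn deg [-0.03  0.01 -0.04]
```

```bash
python3 -m crank '[[0.8,-3,0.2,0,0,0,8.5],[1.7,-5.5,0.4,0,0,0,8.5],[1.7,-5.5,0.4,0,0,0,8.5]]' && python3 go.py 617 -258 150 25.3
python3 - <<'E'
from h import *
im=eyes.get_image("wrist"); cv2.imwrite("pics/wrist1.png",cv2.convertScaleAbs(im["color"],alpha=1.8)); np.save("wrist1.npy",im)
im=eyes.get_image("top"); cv2.imwrite("pics/top1.png",cv2.convertScaleAbs(im["color"],alpha=1.8)[60:260,300:540].repeat(3,0).repeat(3,1)); np.save("top1.npy",im)
E
```

```text
clock: 2.4
position: [0.6161, -0.2572, 0.1487]
ee_rot: [0.689, -0.154, 0.691, 0.155]
contact_force: [-0.8, -0.1, 0.2]
width: 0.085
clock 2.4 pos [ 616.1 -257.2  148.7] jawyaw 25.22 q6 -0.94 width 85.0 F [-0.8 -0.1  0.2]
shift cm [-0.13 -0.11  0.05] turn deg [-0.08 -0.09 -0.12]
```

View pics/wrist1.png

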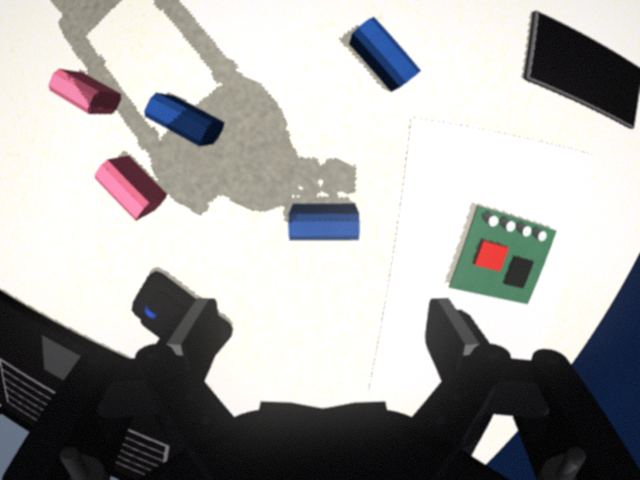

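View pics/top1.png

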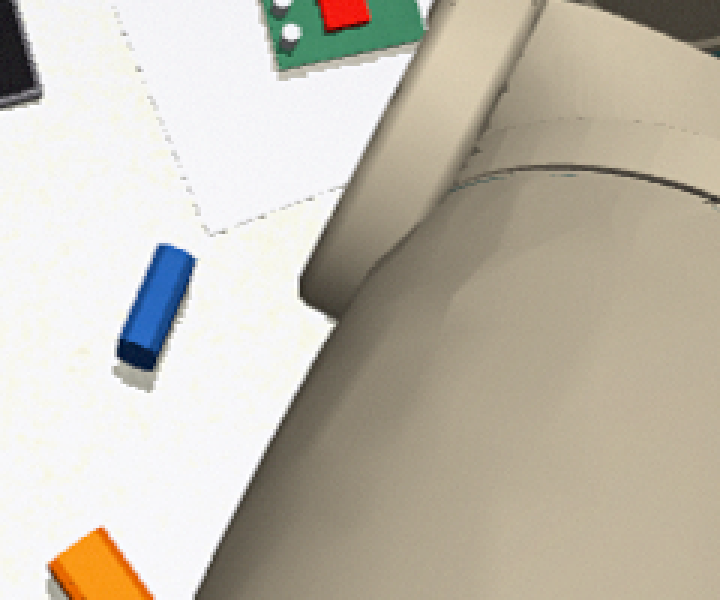

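The wrist view shows the target plate at (324,221), level and centred between the fingers. The top view is now mostly blocked by the arm, with another blue visible. I'll measure with the fisheye wrist camera.

```bash
cat > wr.py <<'E'
from h import *
import sys
def wpts(im):
    z=im["z_map"];h,w=z.shape;f=h/2/np.tan(np.radians(im["vertical_fov"])/2)
    v,u=np.mgrid[:h,:w];a=u-im["cx"];b=v-im["cy"];r=np.hypot(a,b)+1e-9;t=r/f
    k=np.tan(t)/r
    P=np.stack([a*k*z,-b*k*z,-z],-1)
    return P@att(im["attitude"]).T+np.array(im["eye"])
def blues(im,verbose=True):
    P=wpts(im);H,S,V=cv2.split(cv2.cvtColor(im["color"],cv2.COLOR_BGR2HSV))
    m=(H>98)&(H<128)&(S>100)&(V>30)&(im["z_map"]>0)
    k,l,st,c=cv2.connectedComponentsWithStats(m.astype(np.uint8))
    for i in range(1,k):
        if st[i,4]<250: continue
        q=P[l==i]; t=np.percentile(q[:,2],97); top=q[q[:,2]>t-.013]; 
        (cx,cy),wh,a=cv2.minAreaRect((top[:,:2]*1000).astype(np.float32))
        if wh[0]<wh[1]: a+=90; wh=wh[::-1]
        fl=q[q[:,2]>t-.0025]; f2=cv2.minAreaRect((fl[:,:2]*1000).astype(np.float32))
        print(c[i].round(),st[i,4],"ztop %.4f"%t,"ctr %.1f %.1f"%(cx,cy),"size %.1f %.1f"%tuple(wh),"ang %.1f"%a,"flat",np.round(f2[0],1),np.round(f2[1],1))
if __name__=="__main__":
    im=np.load(sys.argv[1],allow_pickle=True).item(); blues(im)
E
python3 wr.py wrist1.npy; sed -i 's/usage/&/' go.py
```

```text
[386.  51.] 1910 ztop 0.0516 ctr 602.2 -116.1 size 54.9 21.7 ang 156.0 flat [ 602.1 -116.1] [18.3 55. ]
[177. 117.] 1709 ztop 0.0517 ctr 474.6 -229.6 size 56.2 21.7 ang 175.1 flat [ 474.6 -229.8] [16.4 56.2]
[323. 225.] 1789 ztop 0.0515 ctr 617.8 -260.4 size 54.3 20.5 ang 25.0 flat [ 618.2 -261.4] [54.3 17.2]
[618. 363.] 6809 ztop -0.0042 ctr 1355.4 -397.4 size 50.2 8.3 ang 90.0 flat [1355.7 -401.9] [41.2  8.1]
[513. 461.] 1128 ztop -0.1507 ctr 1355.0 -664.6 size 41.6 6.8 ang 92.1 flat [1355.4 -657.3] [ 4.9 24. ]
```

```bash
python3 go.py 617.5 -259.5 12 25.1; python3 -m crank '[[4,0.25,-0.05,0,0,0,8.5],[7,0.25,-0.05,0,0,0,8.5],[10,0.25,-0.05,0,0,0,8.5],[12,0.25,-0.05,0,0,0,8.5],[13.6,0.25,-0.05,0,0,0,8.5]]' && python3 go.py 617.5 -259.5 12 25.1
```

```text
clock 2.5 pos [ 615.8 -255.4  150.2] jawyaw 25.31 q6 -0.94 width 85.2 F [-0.5 -0.1  0.6]
shift cm [13.82 -0.47 -0.02] turn deg [ 0.21 -0.03 -0.1 ]
clock: 3.12
position: [0.6145, -0.2529, 0.0145]
ee_rot: [0.69, -0.155, 0.69, 0.155]
contact_force: [0.4, -0.8, 1.6]
width: 0.0849
clock 3.12 pos [ 614.5 -252.9   14.5] jawyaw 25.37 q6 -0.94 width 84.9 F [ 0.4 -0.8  1.6]
shift cm [ 0.25 -0.73 -0.01] turn deg [ 0.27  0.01 -0.02]
```

```bash
python3 -m crank '[[0.2,-0.7,0,0.25,0,0,8.5],[0.2,-0.7,0,0.25,0,0,8.5],[0.2,-0.7,0,0.25,0,0,8.5]]' && python3 go.py 617.5 -259.5 12 25.1; python3 - <<'E'
from h import *; from wr import *
im=eyes.get_image("wrist"); cv2.imwrite("pics/wrist2.png",cv2.convertScaleAbs(im["color"],alpha=1.8)); blues(im)
E
```

```text
clock: 3.5
position: [0.6185, -0.2611, 0.0135]
ee_rot: [0.691, -0.154, 0.69, 0.153]
contact_force: [0.7, 1.5, 0.6]
width: 0.0852
clock 3.5 pos [ 618.5 -261.1   13.5] jawyaw 25.03 q6 -0.94 width 85.2 F [0.7 1.5 0.6]
shift cm [ 0.15  0.19 -0.03] turn deg [-0.07  0.07  0.08]
[462.  16.] 1769 ztop 0.0515 ctr 616.9 -122.4 size 23.6 22.2 ang 155.8 flat [ 618.4 -123.2] [17.1 21.4]
[ 73. 109.] 4163 ztop 0.0516 ctr 474.6 -229.7 size 57.3 22.1 ang 174.9 flat [ 474.6 -229.8] [17.2 57.3]
[322. 288.] 6238 ztop 0.0512 ctr 618.1 -260.7 size 54.6 21.7 ang 24.8 flat [ 618.1 -260.7] [54.6 17.6]
[633. 439.] 524 ztop -0.0939 ctr 1355.0 -420.9 size 18.0 5.7 ang 101.4 flat [1356.8 -424.1] [10.  6.]
```

View pics/wrist2.png

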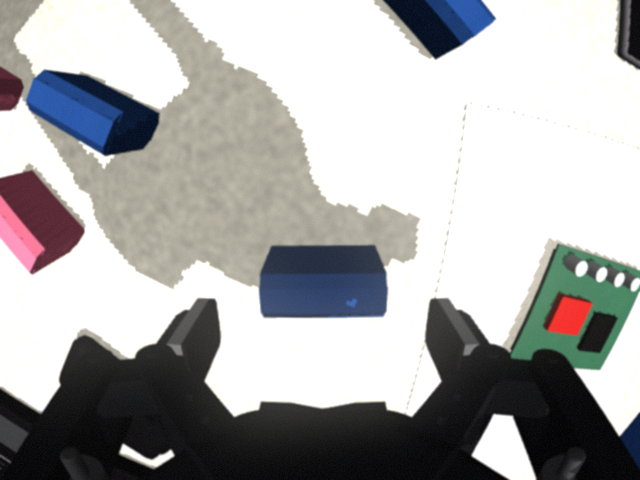

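The plate (322,288) lies centred between the pads and its measured position agrees with the TCP, so I close.

```bash
python3 -m crank '[[0.1,0,0,0,0,0,5],[0.1,0,0,0,0,0,5],[0.1,0,0,0,0,0,5],[0.1,0,0,0,0,0,5],[0.1,0,0,0,0,0,5]]' 50 && python3 -m crank '[[-1.5,0,0,0,0,0,5],[-4,0,0,0,0,0,5],[-8,0,0,0,0,0,5],[-12,0,0,0,0,0,5],[-15,0,0,0,0,0,5]]'; python3 go.py 498 95 170 22.7;  python3 - <<'E'
from h import *; from wr import *
im=eyes.get_image("wrist"); cv2.imwrite("pics/wrist3.png",cv2.convertScaleAbs(im["color"],alpha=1.8)); blues(im)
E
```

```text
clock: 4.18
position: [0.6178, -0.2607, 0.0114]
ee_rot: [0.69, -0.153, 0.69, 0.153]
contact_force: [-0.3, 0.9, -0.7]
width: 0.0499
clock: 4.8
position: [0.6185, -0.2611, 0.1649]
ee_rot: [0.691, -0.154, 0.689, 0.152]
contact_force: [-0.1, -0.6, -1.0]
width: 0.05
clock 4.8 pos [ 618.5 -261.1  164.9] jawyaw 25.04 q6 -0.94 width 50.0 F [-0.1 -0.6 -1. ]
shift cm [-0.6  37.36  4.15] turn deg [2.34 0.13 0.16]
[381.  49.] 1726 ztop 0.0516 ctr 602.1 -116.1 size 54.9 21.4 ang 156.1 flat [ 602.2 -116.1] [17.6 54.9]
[183. 112.] 1597 ztop 0.0516 ctr 474.9 -229.5 size 56.0 21.5 ang 175.1 flat [ 474.8 -230. ] [17.1 56. ]
[322. 214.] 1617 ztop 0.0515 ctr 618.1 -261.0 size 53.8 21.1 ang 25.4 flat [ 618.2 -261.1] [53.8 17.1]
[611. 367.] 10864 ztop 0.0494 ctr 1355.2 -450.0 size 91.5 8.7 ang 90.0 flat [1355.3 -449.8] [72.9  8.5]
[492. 462.] 290 ztop -0.1976 ctr 1355.0 -726.9 size 20.7 5.1 ang 94.1 flat [1354.9 -724.5] [ 4.6 15.8]
```

View pics/wrist3.png

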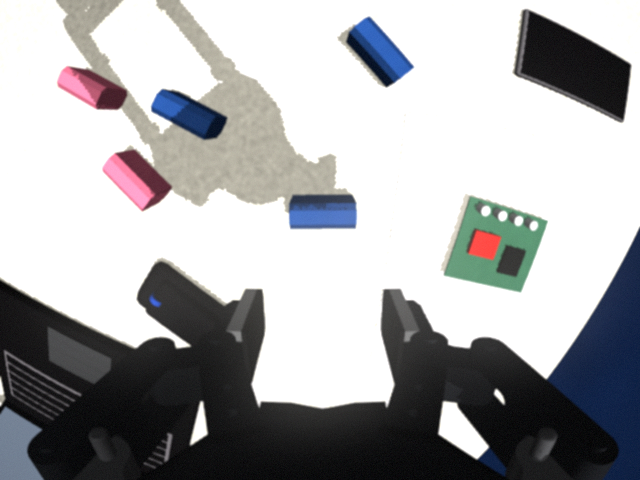

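The grasp missed: the width went to 50 mm and the wrist view still shows the plate standing at (322,214), empty pads at (240,325) and (400,325). Now I check where the fingers really are in the tool frame.

```bash
python3 - <<'E'
from h import *; from wr import *
s=manip.get_state();M=rot(s["ee_rot"]);p=s["position"]
im=eyes.get_image("wrist");P=wpts(im);T=(P-p)@M*1000
print("clock",s["clock"])
for uv in [(250,300),(255,295),(258,330),(245,360),(390,300),(395,340),(388,295),(325,212)]:
    print(uv,im["color"][uv[1],uv[0]],T[uv[1],uv[0]].round(1), "depth",im["z_map"][uv[1],uv[0]])
# project TCP and grasp point and plate
def proj(w):
    c=att(im["attitude"]).T@(w-np.array(im["eye"])); x,y,z=c[0],-c[1],-c[2]
    f=240/np.tan(np.radians(im["vertical_fov"])/2); r=np.hypot(x,y); t=np.arctan2(r,z); return np.array([im["cx"]+x/r*f*t,im["cy"]+y/r*f*t]).round(1)
print("TCP",proj(p),"grasp",proj(p+M@[-.019,0,0]),"tcp+25z",proj(p+M@[0,0,.025]),proj(p+M@[0,0,-.025]))
E
```

```text
clock 4.85
(250, 300) [54 56 55] [-56.7   9.6 -27.9] depth 0.13790143
(255, 295) [41 42 43] [-52.3   9.7 -26.7] depth 0.14211261
(258, 330) [30 31 31] [-59.4  -2.  -25.2] depth 0.13869846
(245, 360) [26 26 27] [-80.3  -1.5 -26.4] depth 0.118535005
(390, 300) [38 40 41] [-57.7  10.2  25. ] depth 0.13677795
(395, 340) [31 32 33] [-73.6   2.4  24.8] depth 0.12377897
(388, 295) [39 40 41] [-53.2  10.1  25. ] depth 0.14107373
(325, 212) [108  66  44] [118.9   3.2   1.5] depth 0.3078367
TCP [323.3 268.8] grasp [323.3 283.5] tcp+25z [370.6 268.6] [276.  268.6]
```

```bash
python3 - <<'E'
from h import *
s=manip.get_state();M=rot(s["ee_rot"]);p=s["position"]
im=eyes.get_image("scene");P=pts(im);T=(P-p)@M*1000
np.save("scene4.npy",im)
f=240/np.tan(np.radians(im["vertical_fov"])/2)
c=att(im["attitude"]).T@(p-np.array(im["eye"]));uv=(im["cx"]+c[0]/-c[2]*f,im["cy"]-c[1]/-c[2]*f);print("TCP px",uv)
o=cv2.convertScaleAbs(im["color"],alpha=1.8);cv2.circle(o,(int(uv[0]),int(uv[1])),4,(0,0,255),2)
x0=max(0,int(uv[0])-130);y0=max(0,int(uv[1])-130);print(x0,y0)
cv2.imwrite("pics/scene4.png",cv2.resize(o[y0:y0+250,x0:x0+260],None,fx=2.3,fy=2.3))
v=im["z_map"]>0
near=v&(np.abs(T[...,1])<30)&(np.abs(T[...,2])<60)&(T[...,0]<90)
print(np.histogram(T[...,0][near],np.arange(-150,100,10)))
E
```

```text
TCP px (np.float64(93.71953344965294), np.float64(176.42909157540217))
0 46
(array([771, 433, 393, 429, 421, 520, 265, 228, 333, 342, 210,   0,   0,
         0,   0,   0,   0,   0,   0,   0,   0,   0,   0,   0]), array([-150, -140, -130, -120, -110, -100,  -90,  -80,  -70,  -60,  -50,
        -40,  -30,  -20,  -10,    0,   10,   20,   30,   40,   50,   60,
         70,   80,   90]))
```

View pics/scene4.png

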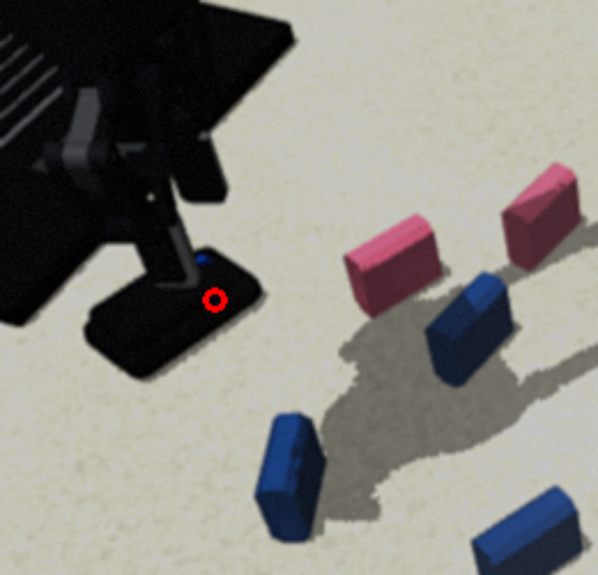

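The scene view confirms it: the fingertips end some 40–50 mm above the reported TCP (red circle at (215,300) in the crop). So the reported TCP is not at the tips. I'll quantify the offset from both cameras.

```bash
python3 - <<'E'
from h import *; from wr import *
s=manip.get_state();M=rot(s["ee_rot"]);p=s["position"]
for n,fn in (("scene",pts),("wrist",wpts),("top",pts)):
    im=eyes.get_image(n);P=fn(im);T=(P-p)@M*1000
    v=im["z_map"]>0
    near=v&(np.abs(T[...,1])<25)&(np.abs(T[...,2])<60)&(T[...,0]<60)&(T[...,0]>-110)
    near=cv2.morphologyEx(near.astype(np.uint8),cv2.MORPH_OPEN,np.ones((3,3)))>0
    if near.sum()<30: print(n,"none");continue
    for sg in(-1,1):
        q=T[near&(T[...,2]*sg>0)]
        if len(q)<20: continue
        mx=np.percentile(q[:,0],99.5)
        t=q[q[:,0]>mx-12]
        print(n,sg,len(q),"xtip",mx.round(1),"y",np.percentile(t[:,1],[2,98]).round(1),"z",np.percentile(t[:,2],[2,98]).round(1))
print(s["qpos"].round(4),s["position"],s["clock"])
E
```

```text
scene -1 1027 xtip -40.6 y [-10.1  11. ] z [-28.9 -22.4]
scene 1 1206 xtip -40.2 y [-7.4 11.5] z [27.8 39.8]
wrist -1 9648 xtip -43.3 y [-10.1  11. ] z [-38.1 -25.7]
wrist 1 9782 xtip -43.2 y [-10.1  11. ] z [23.7 36.8]
top none
[-5.0290e-01  4.3350e-01  1.3309e+00  1.0000e-04  1.3714e+00 -9.4010e-01] [ 0.61913031 -0.26134859  0.16464755] 4.95
```

```bash
python3 go.py 618 -260.8 -25 25.1; python3 -m crank '[[3,0,0,0,0,0,8.5],[6,0,0,0,0,0,8.5],[9,0,0,0,0,0,8.5],[12,0,0,0,0,0,8.5],[15,0,0,0,0,0,8.5]]' && python3 go.py 618 -260.8 -25 25.1;  python3 - <<'E'
from h import *; from wr import *
im=eyes.get_image("wrist"); cv2.imwrite("pics/wrist5.png",cv2.convertScaleAbs(im["color"],alpha=1.8)); blues(im)
E
```

```text
clock 5.1 pos [ 617.  -260.2  160.4] jawyaw 25.04 q6 -0.94 width 50.3 F [ 0.5 -0.4  0.1]
shift cm [18.54 -0.13  0.09] turn deg [-0.06 -0.07 -0.11]
clock: 5.72
position: [0.6166, -0.26, 0.0088]
ee_rot: [0.689, -0.153, 0.691, 0.154]
contact_force: [0.6, 0.1, -0.1]
width: 0.0852
clock 5.72 pos [ 616.6 -260.     8.8] jawyaw 25.04 q6 -0.94 width 85.2 F [ 0.6  0.1 -0.1]
shift cm [ 3.38 -0.14  0.1 ] turn deg [-0.06 -0.1  -0.15]
[468.  17.] 1914 ztop 0.0514 ctr 616.7 -122.2 size 24.2 21.9 ang 155.9 flat [ 618.1 -123.1] [17.5 20.8]
[ 70. 112.] 4326 ztop 0.0516 ctr 474.5 -230.0 size 57.6 22.5 ang 175.2 flat [ 474.6 -229.6] [17.4 57.6]
[325. 296.] 6466 ztop 0.0513 ctr 617.9 -260.6 size 54.8 21.4 ang 24.0 flat [ 618.2 -260.9] [54.7 17.2]
[634. 444.] 376 ztop -0.1013 ctr 1355.8 -420.6 size 17.3 7.0 ang 102.8 flat [1355.6 -424.8] [ 4.7 11.4]
```

```bash
python3 -m crank '[[1.2,-0.1,0.1,0,0,0,8.5],[2.3,-0.1,0.1,0,0,0,8.5],[3.4,-0.1,0.1,0,0,0,8.5],[3.4,-0.1,0.1,0,0,0,8.5]]' && python3 go.py 618 -260.8 -25 25.1;  python3 - <<'E'
from h import *; from wr import *
im=eyes.get_image("wrist"); cv2.imwrite("pics/wrist6.png",cv2.convertScaleAbs(im["color"],alpha=1.8)); blues(im)
E
```

```text
clock: 6.28
position: [0.6186, -0.2608, -0.0232]
ee_rot: [0.69, -0.153, 0.691, 0.154]
contact_force: [0.9, -0.0, 1.1]
width: 0.0855
clock 6.28 pos [ 618.6 -260.8  -23.2] jawyaw 25.04 q6 -0.94 width 85.5 F [ 0.9 -0.   1.1]
shift cm [ 0.18  0.03 -0.05] turn deg [-0.06 -0.05 -0.07]
[504.   8.] 654 ztop 0.0512 ctr 624.2 -131.2 size 17.2 8.2 ang 31.5 flat [ 625.2 -129.8] [14.6  5.7]
[ 44. 121.] 5163 ztop 0.0515 ctr 478.4 -230.1 size 50.9 22.3 ang 174.7 flat [ 481.9 -229.9] [17.7 44. ]
[320. 322.] 12138 ztop 0.0511 ctr 617.9 -259.9 size 55.3 20.5 ang 25.5 flat [ 618.  -260.3] [55.3 18.1]
```

View pics/wrist6.png

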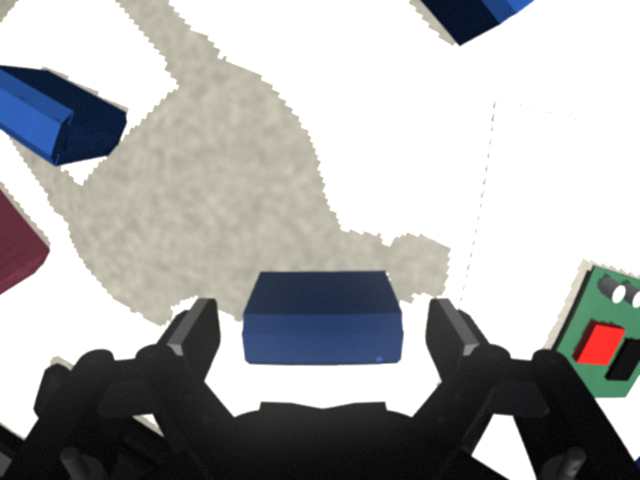

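Now the plate (320,322) truly lies between the pads (200–215 and 430–450, rows 300–380). I close and lift a little.

```bash
python3 -m crank '[[0,0,0,0,0,0,5],[0,0,0,0,0,0,5],[0,0,0,0,0,0,5],[0,0,0,0,0,0,5]]' 50 && python3 go.py 618 -260.8 -25 25.1
```

```text
clock: 6.82
position: [0.6198, -0.2615, -0.0216]
ee_rot: [0.691, -0.154, 0.69, 0.153]
contact_force: [-0.1, 0.0, 5.1]
width: 0.0548
clock 6.83 pos [ 619.8 -261.5  -21.6] jawyaw 25.04 q6 -0.94 width 54.8 F [-0.1  0.   5.1]
shift cm [ 0.34  0.14 -0.13] turn deg [-0.06  0.06  0.08]
```

```bash
python3 -m crank '[[-0.5,0,0,0,0,0,5],[-2,0,0,0,0,0,5],[-6,0,0,0,0,0,5],[-10,0,0,0,0,0,5],[-13,0,0,0,0,0,5]]' && python3 go.py 503 85 110 22.7;  python3 - <<'E'
from h import *; from wr import *
im=eyes.get_image("wrist"); cv2.imwrite("pics/wrist7.png",cv2.convertScaleAbs(im["color"],alpha=1.8)); blues(im)
E
```

```text
clock: 7.45
position: [0.6196, -0.2614, 0.1102]
ee_rot: [0.691, -0.154, 0.69, 0.153]
contact_force: [0.0, 0.3, -1.3]
width: 0.0554
clock 7.45 pos [ 619.6 -261.4  110.2] jawyaw 25.04 q6 -0.94 width 55.4 F [ 0.   0.3 -1.3]
shift cm [-0.04 36.32  4.1 ] turn deg [2.34 0.08 0.09]
[393.  33.] 2460 ztop 0.0515 ctr 602.4 -116.0 size 54.8 22.1 ang 156.0 flat [ 602.5 -115.9] [17.8 54.8]
[157. 109.] 2429 ztop 0.0516 ctr 475.1 -229.6 size 56.3 21.7 ang 175.0 flat [ 475.1 -229.8] [17.8 56.4]
[323. 331.] 8740 ztop 0.1830 ctr 618.3 -259.8 size 55.9 20.7 ang 25.3 flat [ 618.8 -260.6] [55.7 17.2]
[618. 394.] 6077 ztop 0.0059 ctr 1026.1 -325.5 size 730.1 66.1 ang 159.4 flat [1023.  -327.4] [ 50.4 726.3]
```

View pics/wrist7.png

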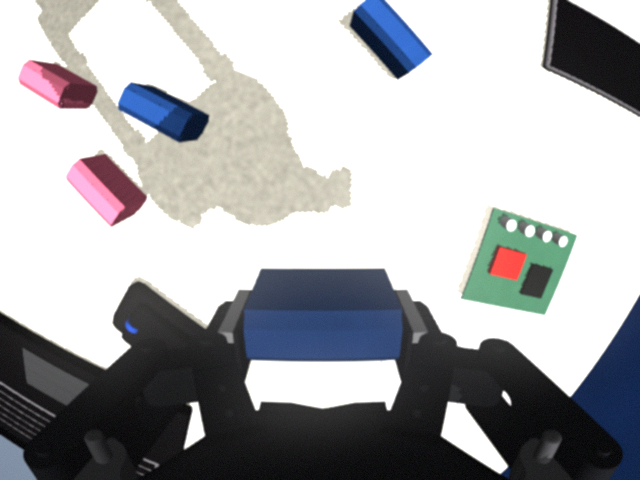

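The plate hangs square in the jaws (323,331), width 55 mm. I move towards the gap.

```bash
python3 -m crank '[[0,4,0.4,0,0,0,5],[0,9,1,0.5,0,0,5],[0,15,1.6,1,0,0,5],[0,20,2.2,1.5,0,0,5],[0,25,2.7,2,0,0,5]]' && python3 go.py 499.3 91 110 22.7
```

```text
clock: 8.12
position: [0.5368, -0.0216, 0.1073]
ee_rot: [0.693, -0.141, 0.693, 0.141]
contact_force: [1.2, 1.4, -1.7]
width: 0.0553
clock 8.12 pos [536.8 -21.6 107.3] jawyaw 23.02 q6 -0.57 width 55.3 F [ 1.2  1.4 -1.7]
shift cm [-0.26 11.83  0.95] turn deg [ 0.32  0.   -0.02]
```

```bash
python3 -m crank '[[0,4,0.3,0.3,0,0,5],[0,8,0.6,0.3,0,0,5],[0,10.5,0.9,0.3,0,0,5],[0,11.8,0.9,0.3,0,0,5],[0,11.8,0.9,0.3,0,0,5]]' && python3 go.py 499.3 91 110 22.7
python3 - <<'E'
from h import *; from wr import *
for n in("wrist","top","scene"):
    im=eyes.get_image(n);np.save(n+"8.npy",im); cv2.imwrite(f"pics/{n}8.png",cv2.convertScaleAbs(im["color"],alpha=1.8))
    if n=="wrist": blues(im)
E
```

```text
clock: 8.75
position: [0.4995, 0.0891, 0.1074]
ee_rot: [0.693, -0.14, 0.693, 0.14]
contact_force: [0.0, -0.3, -2.8]
width: 0.0552
clock 8.75 pos [499.5  89.1 107.4] jawyaw 22.82 q6 -0.36 width 55.2 F [ 0.  -0.3 -2.8]
shift cm [-0.26  0.18  0.06] turn deg [ 0.12 -0.02  0.01]
[323. 328.] 9598 ztop 0.1803 ctr 498.5 90.6 size 56.0 21.4 ang 20.9 flat [498.7  90.3] [55.5 18.1]
[627. 436.] 2021 ztop -0.0315 ctr 964.4 -16.0 size 861.7 48.0 ang 158.2 flat [961.4 -18.3] [ 34.2 858.1]
```

View pics/wrist8.png

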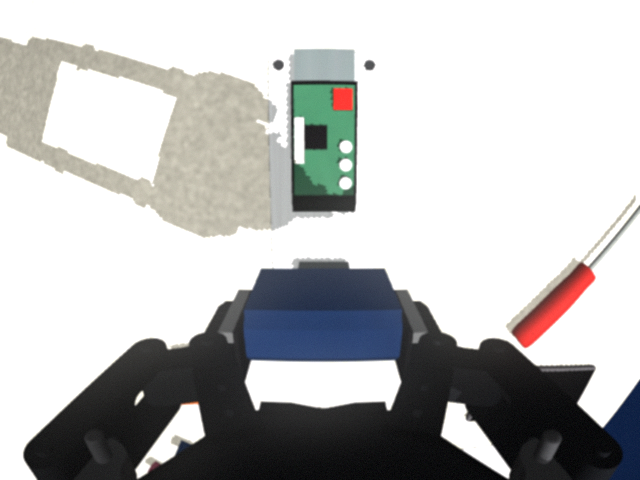

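View pics/scene8.png

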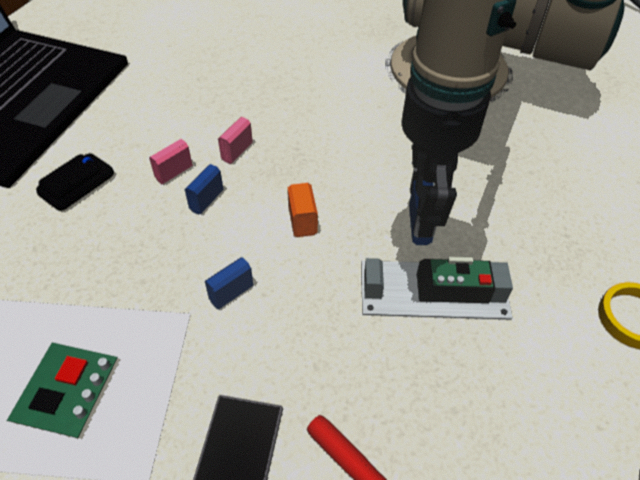

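The wrist view shows the module (cols 292–356, its gap face at about row 212), the stop peeking out at (323,265) and the held plate at (323,328). The scene view shows the plate above the gap. I measure the module in the wrist view.

```bash
python3 - <<'E'
from h import *; from wr import *
im=np.load("wrist8.npy",allow_pickle=True).item();P=wpts(im);z=P[...,2]
v,u=np.mgrid[:480,:640]
m=(z>.033)&(z<.06)&(u>240)&(u<420)&(v<240)&(v>30)
m=cv2.morphologyEx(m.astype(np.uint8),cv2.MORPH_OPEN,np.ones((3,3)))>0
q=P[m]; print("zs",np.percentile(q[:,2],[5,50,95]).round(4))
t=q[(q[:,2]>.036)&(q[:,2]<.046)]
c,wh,a=cv2.minAreaRect((t[:,:2]*1000).astype(np.float32));print("rect",np.round(c,1),np.round(wh,1),a)
b=cv2.boxPoints((c,wh,a));print(b.round(1))
d=(z>.002)&(z<.012)&(u>200)&(u<460)&(v<262)
d=cv2.morphologyEx(d.astype(np.uint8),cv2.MORPH_OPEN,np.ones((5,5)))
k,l,st,cc=cv2.connectedComponentsWithStats(d);i=1+np.argmax(st[1:,4]);q=P[l==i];r=cv2.minAreaRect((q[:,:2]*1000).astype(np.float32));print("base",np.round(r[0],1),np.round(r[1],1),r[2]);print(cv2.boxPoints(r).round(1))
for th in(21,22,22.7,23.3):
    th=np.radians(th);ex=np.array([np.cos(th),np.sin(th)]);ey=np.array([-ex[1],ex[0]])
    X=t[:,:2]@ex*1000;Y=t[:,:2]@ey*1000
    print(np.degrees(th).round(1),"x edges",np.percentile(X,[.5,99.5]).round(1),"y",np.percentile(Y,[.2,99.8]).round(1))
E
```

```text
zs [0.0393 0.042  0.0488]
rect [472.4 154.4] [ 44.5 111.7] 22.854246139526367
[[430.2 197.2]
 [473.6  94.3]
 [514.7 111.6]
 [471.3 214.5]]
base [480.9 134.2] [ 84.6 166.1] 22.739604949951172
[[409.8 194.5]
 [474.   41.3]
 [552.   74. ]
 [487.8 227.2]]
21.0 x edges [474.5 518.8] y [-80.6  30.5]
22.0 x edges [474.2 517.9] y [-89.1  21.7]
22.7 x edges [473.7 517.3] y [-95.   15.6]
23.3 x edges [473.  516.6] y [-100.2   10.4]
```

```bash
for i in 1 2; do python3 go.py 500 89 -14 22.75; python3 - <<'E'
from h import *; from wr import *
blues(eyes.get_image("wrist"))
E
done
```

```text
clock 8.9 pos [500.4  88.  107.5] jawyaw 22.69 q6 -0.36 width 55.5 F [ 0.   0.2 -0.3]
shift cm [1.215e+01 1.200e-01 1.000e-02] turn deg [-0.06  0.01  0.03]
[323. 327.] 9675 ztop 0.1803 ctr 499.3 89.6 size 55.8 20.7 ang 22.5 flat [499.6  88.9] [55.8 17.3]
[627. 436.] 2035 ztop -0.0311 ctr 1355.2 -174.8 size 55.3 8.9 ang 91.5 flat [1354.9 -172.4] [36.5  7.8]
clock 8.95 pos [500.4  87.9 107.5] jawyaw 22.68 q6 -0.36 width 55.2 F [-0.3  0.1 -1.6]
shift cm [12.15  0.12  0.  ] turn deg [-0.07  0.01  0.02]
[323. 327.] 9675 ztop 0.1803 ctr 499.4 89.5 size 55.8 20.8 ang 22.1 flat [499.5  89.2] [55.7 18.3]
[627. 436.] 2038 ztop -0.0316 ctr 1356.3 -175.2 size 54.4 8.7 ang 88.8 flat [1356.1 -174.8] [37.5  8.5]
```

```bash
python3 -m crank '[[2.5,0,0,0,0,0,5],[5,0,0,0,0,0,5],[7,0,0,0,0,0,5],[8.3,0,0,0,0,0,5],[8.3,0,0,0,0,0,5]]' && python3 go.py 500 89 -14 22.75
python3 - <<'E'
from h import *; from wr import *
for n in("wrist","scene"):
    im=eyes.get_image(n);np.save(n+"9.npy",im)
    o=cv2.convertScaleAbs(im["color"],alpha=1.8)
    if n=="scene": o=cv2.resize(o[150:350,330:550],None,fx=2.7,fy=2.7)
    cv2.imwrite(f"pics/{n}9.png",o)
    if n=="wrist": blues(im)
E
```

```text
clock: 9.62
position: [0.4994, 0.0885, 0.0237]
ee_rot: [0.693, -0.139, 0.694, 0.139]
contact_force: [0.9, -0.3, -1.2]
width: 0.0552
clock 9.62 pos [499.4  88.5  23.7] jawyaw 22.7 q6 -0.36 width 55.2 F [ 0.9 -0.3 -1.2]
shift cm [3.77 0.02 0.09] turn deg [-0.05 -0.1  -0.04]
[320. 318.] 12517 ztop 0.0965 ctr 498.7 89.6 size 55.8 21.3 ang 22.4 flat [498.7  89.6] [55.6 17.9]
```

View pics/wrist9.png

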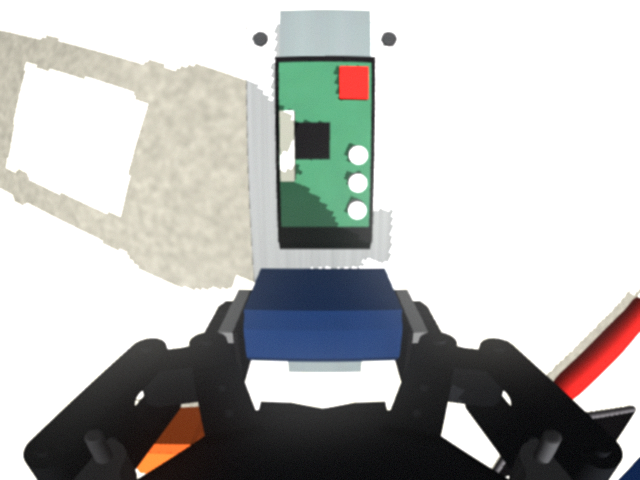

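View pics/scene9.png

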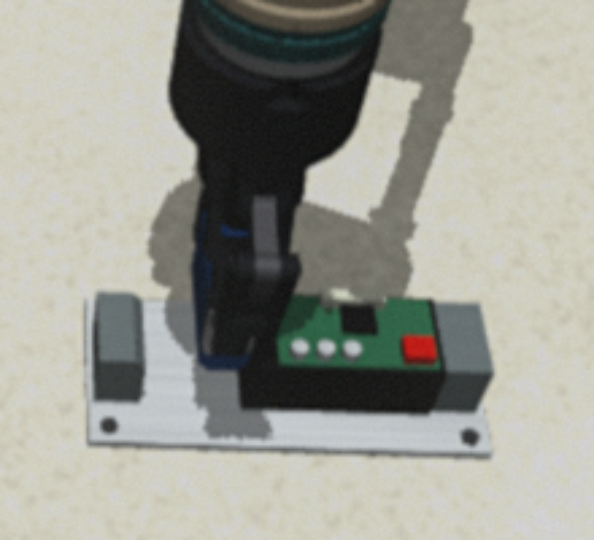

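Both views agree: the plate is just inside the module face and clear of the stop. I lower it.

```bash
python3 -m crank '[[1.2,-0.05,0,0,0,0,5],[2.4,-0.05,0,0,0,0,5],[3.2,-0.05,0,0,0,0,5],[3.6,-0.05,0,0,0,0,5],[3.75,-0.05,0,0,0,0,5]]' && python3 go.py 500 89 -14 22.75
python3 - <<'E'
from h import *; from wr import *
for n in("wrist","scene"):
    im=eyes.get_image(n)
    o=cv2.convertScaleAbs(im["color"],alpha=1.8)
    if n=="scene": o=cv2.resize(o[150:350,330:550],None,fx=2.7,fy=2.7)
    cv2.imwrite(f"pics/{n}10.png",o)
    if n=="wrist": blues(im)
E
```

```text
clock: 10.35
position: [0.5, 0.0885, -0.0134]
ee_rot: [0.693, -0.139, 0.693, 0.139]
contact_force: [-0.2, -0.2, -2.0]
width: 0.0553
clock 10.35 pos [500.   88.5 -13.4] jawyaw 22.74 q6 -0.36 width 55.3 F [-0.2 -0.2 -2. ]
shift cm [0.06 0.05 0.02] turn deg [-0.01 -0.02 -0.01]
[322. 320.] 12359 ztop 0.0594 ctr 499.5 88.8 size 56.1 23.5 ang 23.6 flat [499.2  89.5] [56.  17.9]
```

View pics/wrist10.png

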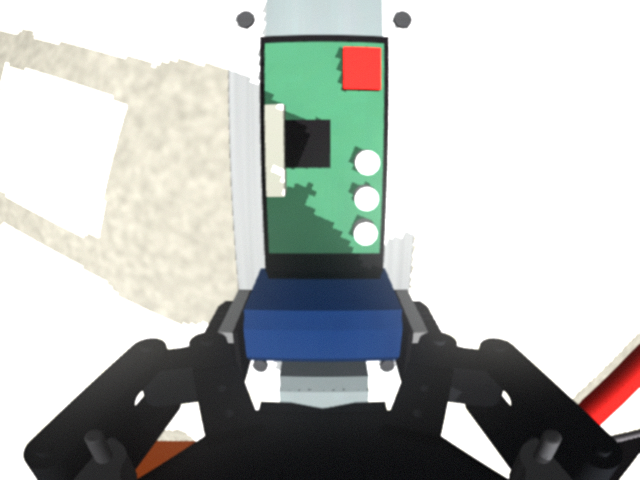

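```bash
python3 -m crank '[[0.1,0,0,0,0,0,5],[0.2,0.05,0,0,0,0,5],[0.25,0.1,0,0,0,0,5]]' && python3 -m crank '[[0,0.05,0,0,0,0,5],[0,0.1,0,0,0,0,5],[0,0.1,0,0,0,0,5]]'
python3 - <<'E'
from h import *; from wr import *
im=eyes.get_image("wrist");blues(im)
E
```

```text
clock: 10.82
position: [0.4997, 0.0894, -0.0154]
ee_rot: [0.693, -0.139, 0.693, 0.139]
contact_force: [-0.9, -0.4, -0.6]
width: 0.0552
clock: 11.2
position: [0.4993, 0.0903, -0.0155]
ee_rot: [0.693, -0.139, 0.693, 0.139]
contact_force: [-0.4, -0.1, -0.5]
width: 0.0555
[321. 323.] 11515 ztop 0.0573 ctr 498.9 90.4 size 56.1 23.4 ang 22.8 flat [498.6  91.3] [55.9 17.9]
```

```bash
python3 -m crank '[[0.07,0,0,0,0,0,5],[0.07,0,0,0,0,0,5]]' && python3 go.py 500 89 -14 22.75; python3 -m crank '[[0,0,0,0,0,0,7],[0,0,0,0,0,0,7],[0,0,0,0,0,0,7]]' && python3 go.py 500 89 -14 22.75
python3 - <<'E'
from h import *; from wr import *
im=eyes.get_image("wrist");blues(im); cv2.imwrite("pics/wrist11.png",cv2.convertScaleAbs(im["color"],alpha=1.8))
E
```

```text
clock: 11.5
position: [0.4994, 0.0903, -0.0156]
ee_rot: [0.693, -0.139, 0.693, 0.139]
contact_force: [-1.7, 0.2, 6.0]
width: 0.0553
clock 11.5 pos [499.4  90.3 -15.6] jawyaw 22.74 q6 -0.36 width 55.3 F [-1.7  0.2  6. ]
shift cm [-0.16 -0.14  0.  ] turn deg [-0.01  0.03  0.  ]
clock: 11.88
position: [0.4993, 0.0903, -0.0163]
ee_rot: [0.693, -0.139, 0.693, 0.139]
contact_force: [-0.0, 0.3, 0.1]
width: 0.0699
clock 11.88 pos [499.3  90.3 -16.3] jawyaw 22.74 q6 -0.36 width 69.9 F [-0.   0.3  0.1]
shift cm [-0.23 -0.15  0.02] turn deg [-0.01 -0.   -0.01]
[322. 324.] 11522 ztop 0.0571 ctr 499.0 90.4 size 55.3 23.5 ang 22.7 flat [498.7  91.1] [55.3 17.5]
```

View pics/wrist11.png

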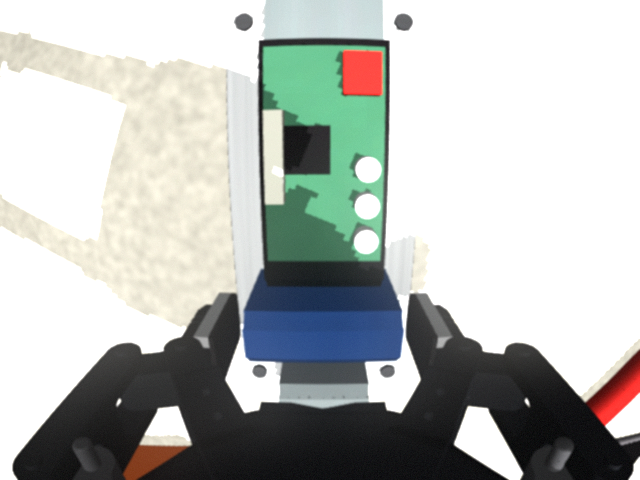

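First plate stands on the base against the module (322,324), jaws clear of it. I lift off and go to the second plate.

```bash
python3 -m crank '[[-2.5,0,0,0,0,0,7],[-6,0,0,0,0,0,8],[-10,0,0,0,0,0,8.5],[-13,0,0,0,0,0,8.5],[-14,0,0,0,0,0,8.5]]' && python3 go.py 602.3 -116.1 125 156
```

```text
clock: 12.55
position: [0.5005, 0.0903, 0.1255]
ee_rot: [0.695, -0.14, 0.692, 0.139]
contact_force: [0.9, 0.1, -0.0]
width: 0.0847
clock 12.55 pos [500.5  90.3 125.5] jawyaw 22.74 q6 -0.36 width 84.7 F [ 0.9  0.1 -0. ]
shift cm [  0.09 -22.97   1.41] turn deg [ 4.674e+01  2.200e-01 -2.000e-02]
```

```bash
python3 -m crank '[[0,-5,0.3,10,0,0,8.5],[0,-10,0.6,20,0,0,8.5],[0,-15,0.9,30,0,0,8.5],[0,-20,1.2,40,0,0,8.5],[0,-23,1.4,46.7,0,0,8.5]]' && python3 -m crank '[[0,0,0,0,0,0,8.5],[0,0,0,0,0,0,8.5]]' && python3 go.py 602.3 -116.1 -24 156
python3 - <<'E'
from h import *; from wr import *
im=eyes.get_image("wrist");blues(im); cv2.imwrite("pics/wrist12.png",cv2.convertScaleAbs(im["color"],alpha=1.8))
E
```

```text
clock: 13.18
position: [0.6013, -0.1187, 0.122]
ee_rot: [0.691, 0.149, 0.692, -0.149]
contact_force: [0.2, 1.0, -0.6]
width: 0.085
clock: 13.42
position: [0.5999, -0.1155, 0.1225]
ee_rot: [0.691, 0.147, 0.693, -0.146]
contact_force: [0.2, 0.3, -0.1]
width: 0.085
clock 13.43 pos [ 599.9 -115.5  122.5] jawyaw -23.9 q6 0.11 width 85.0 F [ 0.2  0.3 -0.1]
shift cm [14.65  0.03  0.3 ] turn deg [ 0.1  -0.19 -0.02]
[94. 48.] 1571 ztop 0.0577 ctr 499.7 90.0 size 55.7 23.3 ang 22.3 flat [499.9  89.1] [55.3 17.5]
[324. 225.] 1941 ztop 0.0515 ctr 602.9 -114.3 size 54.2 20.9 ang 155.6 flat [ 602.8 -114.5] [16.4 54.1]
[246. 393.] 1081 ztop 0.0515 ctr 531.6 -176.8 size 197.3 51.9 ang 42.7 flat [ 531.  -176.1] [197.4  49. ]
```

View pics/wrist12.png

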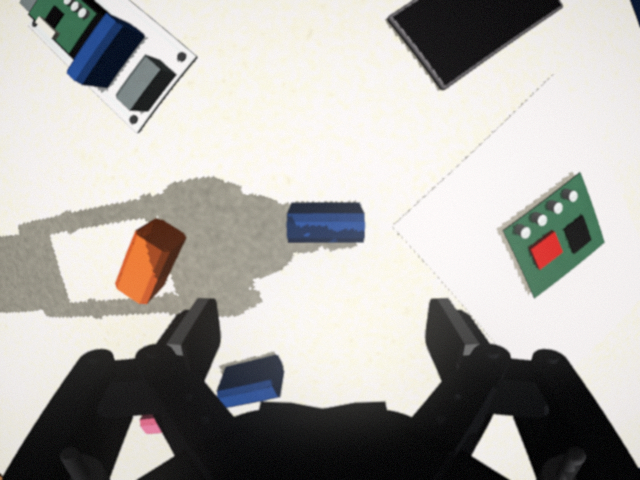

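The wrist view shows the second plate level at (324,222), the orange (150,262) well clear, and the first plate in the gap (105,50). I descend most of the way and re-measure.

```bash
python3 go.py 602.8 -115 -24 155.8; python3 -m crank '[[3,0.05,0.25,0,0,0,8.5],[6,0.05,0.25,0,0,0,8.5],[9,0.05,0.25,0,0,0,8.5],[11,0.05,0.25,0,0,0,8.5],[11,0.05,0.25,0,0,0,8.5]]'
python3 - <<'E'
from h import *; from wr import *
im=eyes.get_image("wrist");blues(im)
E
python3 go.py 602.6 -115.2 -24 155.8
```

```text
clock 13.47 pos [ 600.  -115.1  123. ] jawyaw -23.87 q6 0.11 width 85.0 F [ 0.7  0.5 -0.1]
shift cm [14.7   0.12  0.29] turn deg [ 0.33 -0.14 -0.02]
clock: 14.1
position: [0.6015, -0.1151, 0.0123]
ee_rot: [0.69, 0.146, 0.693, -0.146]
contact_force: [-0.6, -0.6, 0.2]
width: 0.0847
[322. 293.] 5319 ztop 0.0514 ctr 603.2 -113.8 size 55.3 20.2 ang 157.2 flat [ 602.9 -114.6] [17.6 55.2]
clock 14.15 pos [ 602.8 -115.7   13.6] jawyaw -23.86 q6 0.11 width 84.7 F [0.2 0.4 0. ]
shift cm [ 3.76  0.03 -0.04] turn deg [ 0.34 -0.09 -0.  ]
```

```bash
python3 -m crank '[[1.3,0.1,-0.05,0,0,0,8.5],[2.6,0.1,-0.05,0,0,0,8.5],[3.6,0.1,-0.05,0,0,0,8.5],[3.6,0.1,-0.05,0,0,0,8.5]]'
python3 - <<'E'
from h import *; from wr import *
im=eyes.get_image("wrist");blues(im); cv2.imwrite("pics/wrist13.png",cv2.convertScaleAbs(im["color"],alpha=1.8))
E
python3 go.py 602.8 -114.5 -24 155.8
```

```text
clock: 14.65
position: [0.6027, -0.1156, -0.0234]
ee_rot: [0.691, 0.147, 0.693, -0.147]
contact_force: [-0.1, -0.3, 1.0]
width: 0.0851
[316. 329.] 9826 ztop 0.0512 ctr 603.3 -113.8 size 55.5 20.8 ang 155.9 flat [ 603.2 -114.1] [17.9 55.5]
clock 14.7 pos [ 603.2 -115.8  -22.8] jawyaw -23.97 q6 0.12 width 85.4 F [ 0.8 -0.3  0.2]
shift cm [ 0.12  0.11 -0.09] turn deg [ 0.23 -0.06  0.  ]
```

View pics/wrist13.png

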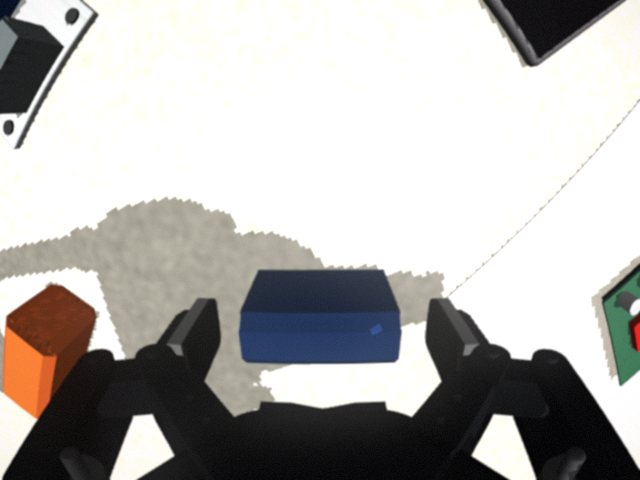

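The plate appears at rows 270–362, the same as at the first good grasp. I close and lift.

```bash
python3 -m crank '[[0,0.05,-0.1,0,0,0,5],[0,0.05,-0.1,0,0,0,5],[0,0.05,-0.1,0,0,0,5],[0,0.05,-0.1,0,0,0,5]]' 50 && python3 -m crank '[[-0.5,0,0,0,0,0,5],[-2,0,0,0,0,0,5],[-6,0,0,0,0,0,5],[-10,0,0,0,0,0,5],[-13,0,0,0,0,0,5]]' && python3 go.py 509.2 67.5 108 22.75
```

```text
clock: 15.2
position: [0.6034, -0.1151, -0.0216]
ee_rot: [0.692, 0.147, 0.691, -0.147]
contact_force: [-0.6, 0.2, 3.4]
width: 0.0551
clock: 15.82
position: [0.6034, -0.1152, 0.1105]
ee_rot: [0.693, 0.147, 0.691, -0.147]
contact_force: [-0.3, -0.1, -0.6]
width: 0.0553
clock 15.82 pos [ 603.4 -115.2  110.5] jawyaw -23.96 q6 0.12 width 55.3 F [-0.3 -0.1 -0.6]
shift cm [  0.22  12.87 -16.03] turn deg [-4.671e+01  1.400e-01  4.000e-02]
```

```bash
python3 -m crank '[[0,2.6,-3.2,-9.3,0,0,5],[0,5.2,-6.4,-18.6,0,0,5],[0,7.8,-9.6,-28,0,0,5],[0,10.4,-12.8,-37.4,0,0,5],[0,12.9,-16,-46.7,0,0,5]]' && python3 -m crank '[[0,0,0,0,0,0,5],[0,0,0,0,0,0,5]]' 
python3 - <<'E'
from h import *; from wr import *
im=eyes.get_image("wrist");blues(im); cv2.imwrite("pics/wrist14.png",cv2.convertScaleAbs(im["color"],alpha=1.8));np.save("wrist14.npy",im)
E
python3 go.py 509 68 108 22.75
```

```text
clock: 16.45
position: [0.5083, 0.069, 0.1086]
ee_rot: [0.693, -0.141, 0.693, 0.141]
contact_force: [0.2, 0.2, -0.9]
width: 0.0551
clock: 16.7
position: [0.5096, 0.0676, 0.1085]
ee_rot: [0.694, -0.14, 0.693, 0.139]
contact_force: [-0.1, 0.7, -0.6]
width: 0.0551
[320. 197.] 3065 ztop 0.0574 ctr 498.4 91.0 size 54.4 21.3 ang 23.1 flat [498.4  91.2] [54.4 17.2]
[323. 324.] 10731 ztop 0.1813 ctr 508.9 68.3 size 55.8 21.0 ang 22.6 flat [509.   68.2] [55.9 17.9]
[627. 433.] 2281 ztop -0.0264 ctr 969.9 -36.5 size 853.2 50.8 ang 158.1 flat [967.4 -39.7] [ 33.8 851.3]
[178. 444.] 491 ztop 0.0515 ctr 467.4 -85.5 size 298.2 13.9 ang 84.4 flat [463.9 -85.1] [298.2   7. ]
clock 16.75 pos [509.9  67.2 108.4] jawyaw 22.69 q6 -0.4 width 55.2 F [-0.2 -0.3 -0.4]
shift cm [ 0.04  0.11 -0.05] turn deg [-0.06  0.07  0.06]
```

View pics/wrist14.png

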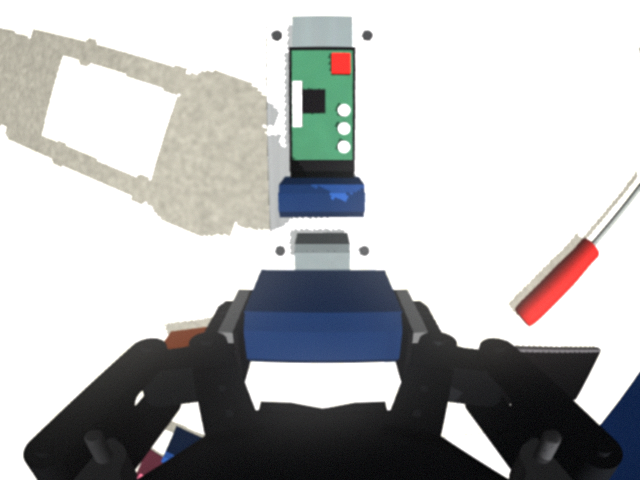

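```bash
python3 - <<'E'
from h import *; from wr import *
im=np.load("wrist14.npy",allow_pickle=True).item();P=wpts(im);z=P[...,2]*1000
th=np.radians(22.75);ex=np.array([np.cos(th),np.sin(th)]);ey=np.array([-ex[1],ex[0]])
Q=P[...,:2]*1000-[486.1,122.2];X=Q@ex;Y=Q@ey
for nm,u in(("stop/p1",slice(305,340)),):
    for v in range(165,272,4):
        print(v,"y %.1f z %.1f"%(np.median(Y[v,u]),np.median(z[v,u])),end=" | ")
v,u=np.mgrid[:480,:640]
m=(z>38)&(z<45)&(v>225)&(v<268)&(u>280)&(u<365);print("\nstop x",np.percentile(X[m],[2,98]).round(1))
E
```

```text
165 y -12.2 z 40.2 | 169 y -14.9 z 40.3 | 173 y -17.8 z 39.1 | 177 y -21.0 z 35.5 | 181 y -23.2 z 39.5 | 185 y -24.1 z 52.0 | 189 y -26.3 z 54.1 | 193 y -28.5 z 56.4 | 197 y -31.1 z 56.5 | 201 y -33.7 z 56.5 | 205 y -36.4 z 56.2 | 209 y -39.1 z 56.2 | 213 y -42.1 z 54.7 | 217 y -56.6 z 6.3 | 221 y -59.9 z 6.2 | 225 y -63.1 z 6.4 | 229 y -66.4 z 6.4 | 233 y -69.2 z 8.2 | 237 y -68.8 z 20.2 | 241 y -69.4 z 28.7 | 245 y -70.0 z 36.3 | 249 y -72.3 z 38.3 | 253 y -74.7 z 40.3 | 257 y -77.7 z 40.3 | 261 y -80.7 z 40.4 | 265 y -83.9 z 40.2 | 269 y -86.9 z 40.5 | 
stop x [-19.5  19.3]
```

Stop face measured at about −69.4 and near face of plate one at about −44.7 (fixture y), so I aim for −57.1: shift +1.3 mm, then down in stages.

```bash
python3 -m crank '[[2.5,0.13,0,0,0,0,5],[5,0.13,0,0,0,0,5],[6.8,0.13,0,0,0,0,5],[7.5,0.13,0,0,0,0,5],[7.5,0.13,0,0,0,0,5]]'
python3 - <<'E'
from h import *; from wr import *
im=eyes.get_image("wrist");blues(im); cv2.imwrite("pics/wrist15.png",cv2.convertScaleAbs(im["color"],alpha=1.8))
E
python3 go.py 509 68 -16 22.75
```

```text
clock: 17.38
position: [0.5089, 0.0684, 0.0327]
ee_rot: [0.693, -0.139, 0.693, 0.139]
contact_force: [1.0, 0.7, -1.4]
width: 0.0551
[321. 229.] 6572 ztop 0.0573 ctr 498.9 90.8 size 55.5 21.6 ang 22.7 flat [498.8  91. ] [55.5 17.4]
[321. 318.] 12677 ztop 0.1054 ctr 508.3 69.3 size 55.7 21.1 ang 22.5 flat [508.5  68.6] [55.7 17.1]
[629. 468.] 519 ztop -0.0920 ctr 965.9 -39.6 size 849.3 32.1 ang 158.8 flat [962.9 -42.5] [ 15.4 846. ]
clock 17.43 pos [509.3  68.6  33.1] jawyaw 22.69 q6 -0.4 width 55.5 F [-0.9  0.1 -1.7]
shift cm [ 4.91 -0.04 -0.05] turn deg [-0.06  0.04  0.02]
```

View pics/wrist15.png

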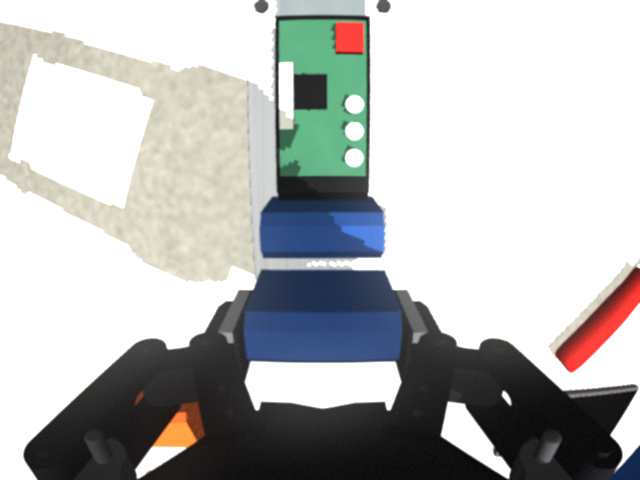

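```bash
python3 -m crank '[[0.5,0,0,0,0,0,5],[1.2,0,0,0,0,0,5],[2,0,0,0,0,0,5],[2.5,0,0,0,0,0,5]]'
python3 - <<'E'
from h import *; from wr import *
im=eyes.get_image("wrist");blues(im)
E
python3 go.py 509 68 -16 22.75
```

```text
clock: 17.92
position: [0.5081, 0.0691, 0.0071]
ee_rot: [0.693, -0.139, 0.694, 0.14]
contact_force: [0.1, 0.1, -1.5]
width: 0.0551
[322. 290.] 21172 ztop 0.0797 ctr 507.4 70.1 size 56.0 20.8 ang 23.2 flat [507.5  69.6] [55.8 18.4]
clock 17.98 pos [507.7  69.1   6.6] jawyaw 22.74 q6 -0.4 width 55.2 F [-0.8 -0.2 -2.1]
shift cm [ 2.26 -0.15  0.08] turn deg [-0.01 -0.09 -0.04]
```

```bash
python3 -m crank '[[0.6,-0.03,0,0,0,0,5],[1.2,-0.03,0,0,0,0,5],[1.7,-0.03,0,0,0,0,5],[2,-0.03,0,0,0,0,5],[2.05,-0.03,0,0,0,0,5]]'
python3 - <<'E'
from h import *; from wr import *
im=eyes.get_image("wrist");blues(im); cv2.imwrite("pics/wrist16.png",cv2.convertScaleAbs(im["color"],alpha=1.8))
E
python3 go.py 509 68 -16 22.75
```

```text
clock: 18.6
position: [0.5082, 0.0691, -0.0129]
ee_rot: [0.693, -0.139, 0.694, 0.14]
contact_force: [-2.0, 3.7, -0.8]
width: 0.0558
[322. 294.] 21183 ztop 0.0596 ctr 503.2 80.3 size 56.3 44.7 ang 22.9 flat [503.9  78.9] [55.9 38.9]
clock 18.65 pos [508.1  69.1 -12.9] jawyaw 22.73 q6 -0.4 width 55.8 F [-1.2  4.4 -2.1]
shift cm [ 0.31 -0.13  0.04] turn deg [-0.02 -0.04 -0.05]
```

View pics/wrist16.png

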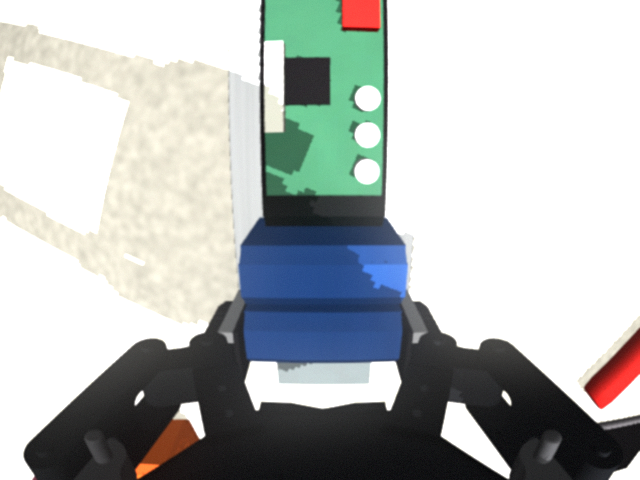

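The plates sit flush side by side (rows 220–362), with the second 2 mm above the base and a 4 N push from the stop side. I ease 0.5 mm toward the module and seat it.

```bash
python3 -m crank '[[0,0.06,0,0,0,0,5],[0.1,0.06,0,0,0,0,5],[0.2,0.06,0,0,0,0,5],[0.25,0.06,0,0,0,0,5],[0.25,0.06,0,0,0,0,5]]'
python3 - <<'E'
from h import *; from wr import *
im=eyes.get_image("wrist");blues(im); cv2.imwrite("pics/wrist17.png",cv2.convertScaleAbs(im["color"],alpha=1.8))
E
python3 go.py 509 68 -16 22.75
```

```text
clock: 19.27
position: [0.5087, 0.0693, -0.0151]
ee_rot: [0.693, -0.139, 0.693, 0.139]
contact_force: [-1.5, 2.1, -0.3]
width: 0.0551
[321. 295.] 21128 ztop 0.0575 ctr 503.4 80.6 size 56.2 44.8 ang 23.2 flat [503.4  80.3] [56.1 41.9]
clock 19.32 pos [508.7  69.3 -15.1] jawyaw 22.74 q6 -0.4 width 55.3 F [-0.7  2.1 -0.1]
shift cm [ 0.09 -0.13 -0.02] turn deg [-0.01  0.03  0.01]
```

Top 57.5 mm, so it is practically on the base. I press gently, then release.

```bash
python3 -m crank '[[0.1,0,0,0,0,0,5],[0.1,0,0,0,0,0,5]]'; python3 -m crank '[[0,0,0,0,0,0,7],[0,0,0,0,0,0,7],[0,0,0,0,0,0,7]]'
python3 - <<'E'
from h import *; from wr import *
im=eyes.get_image("wrist");blues(im)
E
python3 -m crank '[[-2.5,0,0,0,0,0,7],[-6,0,0,0,0,0,7.5],[-10,0,0,0,0,0,8],[-14,0,0,0,0,0,8],[-16,0,0,0,0,0,8]]'
python3 -m crank '[[-1,-5,0,0,0,0,8],[-2,-10,0,0,0,0,8],[-2,-10,0,0,0,0,8]]'
python3 - <<'E'
from h import *; from wr import *; import meas
im=eyes.get_image("wrist");blues(im); cv2.imwrite("pics/wrist18.png",cv2.convertScaleAbs(im["color"],alpha=1.8));np.save("wrist18.npy",im)
im=eyes.get_image("scene"); meas.measure("scene",im); cv2.imwrite("pics/scene18.png",cv2.convertScaleAbs(im["color"],alpha=1.8))
E
```

```text
clock: 19.58
position: [0.5087, 0.0693, -0.0156]
ee_rot: [0.693, -0.139, 0.693, 0.139]
contact_force: [-1.7, 3.0, 4.4]
width: 0.055
clock: 19.95
position: [0.5086, 0.069, -0.0163]
ee_rot: [0.693, -0.14, 0.693, 0.139]
contact_force: [-0.0, 1.3, 0.0]
width: 0.0704
[321. 294.] 21201 ztop 0.0572 ctr 503.4 80.1 size 56.1 45.4 ang 22.9 flat [503.4  80.3] [56.1 40.9]
clock: 20.62
position: [0.5096, 0.0692, 0.1462]
ee_rot: [0.695, -0.14, 0.692, 0.139]
contact_force: [0.6, 0.2, 0.3]
width: 0.0805
clock: 21.0
position: [0.5492, -0.0261, 0.1644]
ee_rot: [0.694, -0.139, 0.693, 0.137]
contact_force: [-0.7, 0.6, -0.2]
width: 0.0803
[321.  75.] 4063 ztop 0.0576 ctr 503.6 79.1 size 55.9 45.7 ang 23.0 flat [503.6  79.2] [55.4 41.9]
[616. 367.] 3189 ztop -0.0934 ctr 1354.8 -187.4 size 122.1 8.3 ang 90.9 flat [1355.4 -192.3] [  6.9 112.3]
== scene desk z -0.0009588134947666749
blue [203. 179.] 420 ztop 0.0500 ctr 476.3 -225.9 size 55.2 19.3 long ang 175.7
blue [402. 265.] 1240 ztop 0.0563 ctr 504.2 81.0 size 58.2 45.2 long ang 22.3
orange [298. 202.] 469 ztop 0.2224 ctr 606.9 -10.8 size 26.5 6.9 long ang 9.7
orange [304. 226.] 245 ztop 0.0403 ctr 476.7 -70.3 size 18.1 4.1 long ang 127.2
```

View pics/wrist18.png

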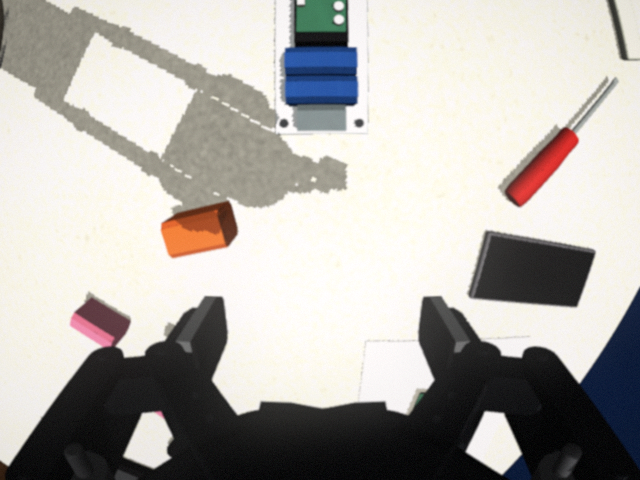

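View pics/scene18.png

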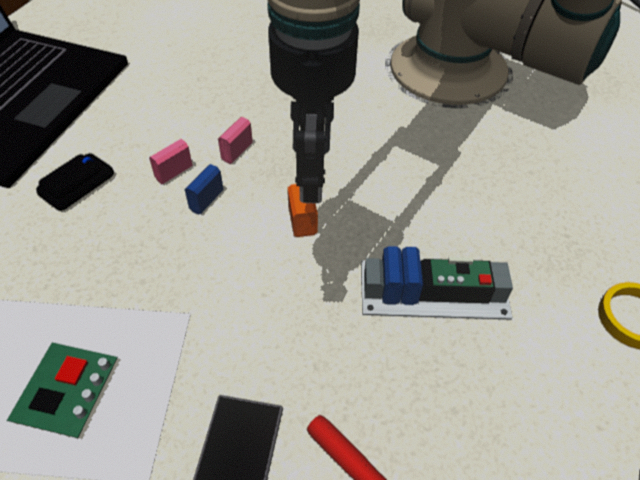

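Both plates stand side by side in the gap: (403,275) in the scene view and (321,75) in the wrist view, tops at 56–57.5 mm. The spare stands at (476,−226) as at the start, and the arm is in free air. I hand in.

```bash
python3 - <<'E'
from h import *
s=manip.get_state();print(s["clock"],np.abs(s["qd"]).max(),s["contact_force"].round(1)); print(manip.sign_off())
E
```

```text
21.1 0.026306979984606314 [-0.1  0.7 -0.3]
the job is handed in; nothing more can be done
None
```

I stood two blue plates upright, side by side, in the gap between the module and the end stop. I pressed each lightly onto the base (about 4–6 N) before releasing it, and handed the job in at 21.1 s. The sign-off gives no verdict.

**Last checks**
- **Height:** the plate tops read 56.3 mm in the scene camera and 57.6 mm in the wrist camera. The wrist camera reads about 1.5 mm high on plates of known height, so both fit plates resting on the base.
- **Position:** the scene camera puts the centre of the pair at about x −2, y −47 mm in the fixture frame. The pair is square to the fixture within about 0.5°.
- **Fit:** the pair measured about 45 mm across in the 48 mm gap, so a third plate would not go in.
- **Spare plate:** it reads (476, −226) mm, within 1 mm of its start, and still stands upright. I did not touch the orange or pink plates.
- **Arm:** it ended in free air with the gripper open, touching nothing.

**What disagreed**
- **First grasp missed:** the real fingertips end about 40 mm short of the reported TCP, so the jaws closed on air above the plate without disturbing it. I measured the offset with the wrist and scene cameras and grasped again lower.
- **Camera disagreement:** the scene and top cameras differed by 4–5 mm in x, and the wrist camera by 2–4 mm in y. I did the final alignment with the wrist camera only.

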